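# Screw the bench press down on its die with the tommy bar

### The job

Take the loose steel bar from its rest, push it into a side hole of the screw press's collar and turn the collar clockwise (seen from above), moving the bar to another hole whenever a stud stops the swing, until the ram bears firmly on the die: about half as hard again to turn as when running free, well short of twice as hard. Turn the collar only with the bar and do not lever on the studs. Then lay the bar back in its rest and leave the bottles and the jar alone.

Things in the scene. Friction and masses are not known exactly. Their poses are not given: they have to be found in the camera images.
- collar_c (a point): Point on the upright axis of the steel collar at hole height, 95 mm above the bench; x points out along one hole, z up; turns with the collar. Collar: 90 mm across, 77 to 113 mm above the bench, fixed height; the screw stands up through it to 150 mm. 6 level radial holes, 60 degrees apart, 12 mm wide, 14 mm high, from the rim to solid metal 18 mm from the axis. A dark line on top marks each hole.
- stand: Fixed frame of the press: two level plates and four upright steel studs, 14 mm diameter, 130 mm tall, 85 mm from the collar axis at 50, 130, 230, 310 degrees from its x axis. Origin on the bench under the collar axis; z up; -x, a gap between studs, faces the robot roughly. A bar in a hole can swing 41 degrees to either side of -x before it meets a stud. Upper plate ends 72 mm up.
- ram: The press screw with its flat ram, 40 mm across, under the upper plate. Turning the collar clockwise from above drives it down 40 mm a turn; 8 to 10.5 mm of free travel at the start. Free turning takes a steady 0.8 to 1.0 N m (6 to 7 N at 143 mm; measure it); on the die it climbs to twice that within some 12 degrees. Right is 1.5 times free (1.3 to 1.8). Stays where left.
- die: The loose aluminium die being pressed, a plain disc 44 mm across and 24 mm tall, standing under the ram on a stiffly sprung bed whose height differs each time; not to be handled. Origin at its underside.
- bar_c (a point): Centre of the loose plain steel bar: round, 10 mm diameter, 250 mm long, 0.1 to 0.2 kg, lying level on its rest at the start; x along the bar. Both ends alike, tapered to 6 mm over the last 6 mm. Fully in a hole, its centre is 143 mm from the collar axis.
- bar_end1 (a point): The bar's end at +125 mm along its x axis.
- bar_end2 (a point): The bar's end at -125 mm along its x axis.
- rest_c (a point): Where the bar's centre belongs in its rest, 36 mm above the bench; x along the bar. The rest is a fixed grey plate, 180 x 50 x 6 mm, with two V blocks (20 mm thick, 43 mm wide) 70 mm either side of this point; the Vs are 37 mm wide at the top, 47 mm above the bench. 120 mm is free between the blocks.
- spray: Bystander: white plastic bottle, 70 mm across, 170 mm tall; origin at its underside.
- amber: Bystander: brown glass bottle, 50 mm across, 110 mm tall; origin at its underside.
- jar: Bystander: small white jar with a yellow lid, 44 mm across, 60 mm tall; origin at its underside.
- collar: The collar itself, as a solid: origin and axes as collar_c.
- bar: The bar itself, as a solid: origin and axes as bar_c.
Mind the look-alikes: they are no part of the job. Leave any pink or red look-alike of the part that bears rest_c alone.

How it is judged:
By the outcome, as a careful person would: the job done as asked, in the order asked, and still so for the second after the job is handed in, with the robot touching nothing.
It also fails if it takes over 72 s, if anything falls off the work surface, if the arm or the gripper's body presses on something with over 40 N, if the wrist force passes 120 N, or if a joint passes its speed limit or range.

### The arm

A 7-joint arm with a two-finger parallel gripper is mounted at the origin on the work surface. World frame = base frame: x ahead of the robot, y to its left, z up, the work surface at z = 0. Lengths are in m, angles in degrees, forces in N, time in s.
With the tool pointing down it reaches from about 0.4 to 0.875 m from the base axis. Payload 4.4 kg.
Tool frame: the origin (TCP) lies midway between the tips of the shut fingers; the grasp point (between the pads) lies 19 mm behind it; z points along the fingers, y is the line along which they close (so a half turn about z gives the same grasp; the last joint's range is limited). The gripper opens to 85 mm and grips with 20 to 120 N. Pads are 22 mm wide; open, the fingers measure 114 mm over their backs; the gripper's body (76 mm by 85 mm) begins 54 mm behind the grasp point. The pads swing forward as they close: fully open they stand 13 mm farther back than shut.
Start: joints at [-77.281, 36.005, 2.206, 86.941, -1.547, 57.084, -1.146], TCP at [0.184, 0.623, 0.205] pointing down, gripper open.
Joint ranges: [-175.42, 175.42], [-21.48, 121.26], [-71.46, 75.88], [10.55, 141.38], [-63.04, 243.04], [13.31, 113.54], [-168.57, 168.57]. Speed limits (degrees/s): [147.25, 147.25, 180, 180, 180, 180, 180].

### API

Orientations are given as a 3x3 rotation matrix whose columns are the frame's x, y, z axes.
In Python, from station import state, optics, bot gives the robot as it stands.
- The arm moves only by the tool carry_out, never from a script. Its argument "moves" is a list of rows, each a list of 3 entries, a list of its own where there are three numbers: the opening, from -1 (shut) to 1 (fully open), then the shift along the tool's x, y, z in mm, then the turn, a rotation vector about the tool's x, y, z in rad. In form: [[claw, [dx, dy, dz], [ax, ay, az]], ...]. A call has 1 to 12 rows; each row shifts and turns the commanded pose from where the row before left it, along the tool's axes as they then stand; what a row does not reach is not made up. A row lasts 1/12 s, in which the tool goes at most 41.7 mm and 7.16 degrees, less where a joint would pass 70% of its speed; a pose out of reach is approached as far as the arm can. A call with a gripper value outside its range is refused whole. The fingers move at their own pace and stop on an object; "force" is the grip in N (left out, the last holds). Time passes only in rows, so rows that do not move let the fingers close. It gives the time, the measured TCP pose, the force, the opening and the grip force at its end, in the units of the state.
- state(): the state, without advancing time (a new reading comes with each control period).
- optics.camera(name): name is "scene" or "top" or "wrist"; returns a dict with "image" (384x512x3 uint8, blue, green, red), "range_z" (384x512 float32, m along the optical axis (not along the pixel's ray), 0 where there is no reading), "fovy" (degrees; the focal length in pixels is half the picture's height over the tangent of half this angle, whatever the lens; pixels are square), "cx", "cy" (the principal point, pixels), "distortion" ([k1, k2, p1, p2, k3] as OpenCV has them; the pictures are not rectified), "R" (3x3) and "t" (3): a world point X has camera coordinates R X + t. Camera axes: x right, y down, z forward; pixel columns grow to the right and rows downward; lengths in m; the calibration is good to about 2 mm. A picture is of the moment at which its call begins.
- bot.job_done(): hands the job in; it is judged then, once.
The state is a dict: "time_s": time; "q": joint angles; "joint_velocities": joint speeds; "joint_torque": joint torques, N m; "eef_pos": TCP position; "orientation": TCP orientation; "ft_force": force on the tool from outside, world axes, zero at the start; "torque": the same for the moment, N m; "gripper_width": finger opening in m; "grip_force": force on a finger pad.
Only numpy, scipy, OpenCV 4.12 (cv2) and the standard library are available. Lean on these libraries where they do the work, as an engineer would, in place of code of your own. Each camera call takes 0.05 s, during which the arm holds its last target. There are 200 camera calls.

## Working session

There is one attempt and no reset: what is moved stays moved. The work goes in short steps, Python scripts to look and compute and a tool call to move; the robot and the scene stay as the last step left them, time stands still between calls to the robot, and variables do not carry over. Pictures are saved under pics/ and viewed, at most 10 in all, crops included, and the job is handed in when it is done.

Besides the shell and the picture viewer there is one more tool, called after "Call:" as name([rows], argument=value, ...), one row to a line, values as JSON. carry_out: Moves the arm, as the interface text tells. Its arguments: {"type":"object","properties":{"moves":{"type":"array"},"force":{"type":"number"}},"required":["moves"]}

```bash
ls; mkdir -p pics
cat > h.py <<'E'
import numpy as np,cv2
from station import state,optics,bot
def cam(n):
    c=optics.camera(n); h=c["image"].shape[0]; f=h/2/np.tan(np.radians(c["fovy"])/2)
    c["K"]=np.array([[f,0,c["cx"]],[0,f,c["cy"]],[0,0,1]]); c["D"]=np.array(c["distortion"],float); c["R"]=np.array(c["R"]); c["t"]=np.array(c["t"]); return c
def cloud(c):
    h,w=c["range_z"].shape; u,v=np.meshgrid(np.arange(w),np.arange(h))
    p=cv2.undistortPoints(np.stack([u,v],-1).reshape(-1,1,2).astype(np.float32),c["K"],c["D"]).reshape(h,w,2)
    z=c["range_z"][...,None]; P=np.concatenate([p*z,z],-1)
    return (P-c["t"])@c["R"]
def atz(c,uv,z):
    p=cv2.undistortPoints(np.array(uv,np.float32).reshape(-1,1,2),c["K"],c["D"]).reshape(-1,2)
    d=np.c_[p,np.ones(len(p))]@c["R"]; o=-c["R"].T@c["t"]
    return o+d*((z-o[2])/d[:,2])[:,None]
E
python3 - <<'E'
from h import *
for n in("scene","top"):
    c=cam(n); cv2.imwrite(f"pics/{n}0.png",c["image"]); np.savez(f"{n}0.npz",P=cloud(c),**{k:c[k] for k in("K","D","R","t","image")})
    print(n,-c["R"].T@c["t"],c["R"].round(2).tolist(),c["fovy"])
s=state();print(s)
E
```

```text
pics
scene [1.24659928 0.46031507 0.86435268] [[-0.5, 0.87, 0.0], [0.57, 0.33, -0.75], [-0.65, -0.37, -0.66]] 56.96895935790727
top [0.26497721 0.02019883 1.25047076] [[-0.02, -1.0, 0.02], [-0.98, 0.01, -0.19], [0.19, -0.02, -0.98]] 46.81143694306337
{'time_s': 0.1, 'q': array([-77.2796496 ,  36.05223095,   2.20260294,  86.98907933,
        -1.54840883,  57.0872557 ,  -1.14588064]), 'joint_velocities': array([-0.00281178,  0.11480377, -0.09245109, -0.07965668, -0.01396342,
       -0.02104672, -0.13171076]), 'joint_torque': array([ 4.94644657e-03, -5.64523637e+01,  1.23091824e+00, -1.93972921e+01,
        1.11916795e-02,  5.36496242e-03, -1.47942991e-07]), 'eef_pos': array([0.18429373, 0.62268711, 0.20380339]), 'orientation': array([[-9.58864204e-01,  2.83864744e-01, -4.95707767e-04],
       [ 2.83865177e-01,  9.58862778e-01, -1.65377734e-03],
       [ 5.86664305e-06, -1.72646207e-03, -9.99998510e-01]]), 'ft_force': array([-1.14093064,  0.22355102, -0.54774572]), 'torque': array([ 0.05486209, -0.00284364,  0.04713315]), 'grip_force': 0.0, 'gripper_width': 0.08515273858168443}
```

View pics/scene0.png

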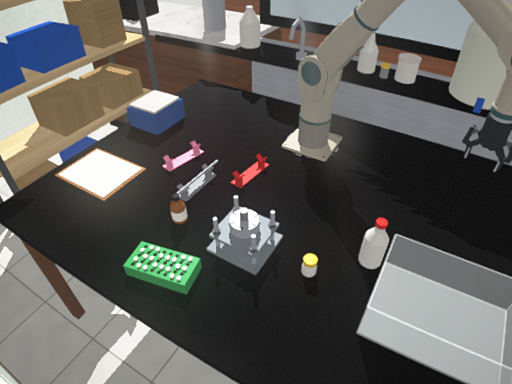

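View pics/top0.png

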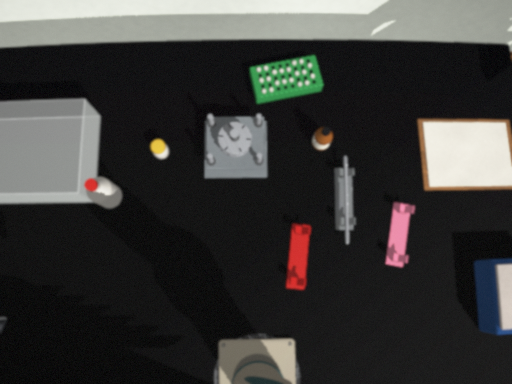

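Top view: press collar is near (235,140), bar on its grey rest at (345,198) with ends near (346,157) and (347,242), amber at (321,138), jar at (159,148), spray at (105,190). The red and pink rests are decoys.

Run:
```python
from h import *
d=np.load("top0.npz"); P=d["P"]; im=d["image"]
a=cv2.resize(im[95:195,195:280],None,fx=7,fy=6.0*7/6,interpolation=cv2.INTER_CUBIC)[:, :]
a=cv2.resize(im[98:183,195:280],None,fx=7,fy=7,interpolation=cv2.INTER_CUBIC)
cv2.imwrite("pics/crop.png",a[:600])
c={k:d[k] for k in("K","D","R","t")}
# bar
print("bar ends",atz(c,[[346,157],[347,242]],0.036).round(3).tolist())
for nm,(u0,u1,v0,v1),(z0,z1) in [("collar",(200,275,105,185),(.105,.118)),("screw",(200,275,105,185),(.14,.16)),("studs",(200,275,105,185),(.122,.136)),("bar",(325,370,150,250),(.03,.06)),("amber",(300,345,115,160),(.03,.2)),("jar",(145,175,130,165),(.03,.1)),("spray",(80,130,170,215),(.05,.25)),("plate",(200,275,105,185),(.064,.076))]:
    for n in("top0","scene0"):
        if n=="scene0":
            Q=np.load("scene0.npz")["P"].reshape(-1,3); lo,hi=Q0.min(0)-.03,Q0.max(0)+.03
            Q=Q[((Q[:,:2]>lo[:2])&(Q[:,:2]<hi[:2])).all(1)]
        else: Q=P[v0:v1,u0:u1].reshape(-1,3)
        Q=Q[(Q[:,2]>z0)&(Q[:,2]<z1)]
        if n=="top0":Q0=Q
        if not len(Q): print(nm,n,"none"); break
        print(nm,n,len(Q),"mean",Q.mean(0).round(4),"min",Q.min(0).round(3),"max",Q.max(0).round(3))
    if nm=="studs":
        q=np.float32(Q0[:,:2]); 
        if len(q)>8: print(cv2.kmeans(q,4,None,(3,50,1e-6),5,2)[2])
```

```text
bar ends [[0.6, -0.266, 0.036], [0.358, -0.255, 0.036]]
collar top0 773 mean [0.6343 0.0505 0.1131] min [ 0.575 -0.022  0.105] max [0.692 0.121 0.118]
collar scene0 537 mean [0.648  0.0577 0.1133] min [ 0.582 -0.018  0.105] max [0.702 0.125 0.118]
screw top0 75 mean [0.6356 0.0505 0.1494] min [0.625 0.04  0.14 ] max [0.648 0.061 0.155]
screw scene0 59 mean [0.6433 0.0545 0.1493] min [0.629 0.04  0.14 ] max [0.652 0.066 0.155]
studs top0 115 mean [0.6332 0.0512 0.1296] min [ 0.575 -0.021  0.122] max [0.698 0.122 0.135]
studs scene0 112 mean [0.6476 0.0576 0.1294] min [ 0.58  -0.018  0.122] max [0.704 0.124 0.136]
[[ 0.5814558   0.11579032]
 [ 0.598745    0.01147089]
 [ 0.69146484  0.11516035]
 [ 0.68975943 -0.01470418]]
bar top0 504 mean [ 0.4795 -0.2568  0.0411] min [ 0.355 -0.282  0.031] max [ 0.602 -0.233  0.052]
bar scene0 213 mean [ 0.4888 -0.2564  0.0414] min [ 0.36  -0.28   0.031] max [ 0.592 -0.232  0.053]
amber top0 313 mean [ 0.6463 -0.1942  0.0765] min [ 0.592 -0.259  0.03 ] max [ 0.679 -0.174  0.117]
amber scene0 347 mean [ 0.6574 -0.1954  0.068 ] min [ 0.563 -0.28   0.03 ] max [ 0.687 -0.171  0.115]
jar top0 199 mean [0.6298 0.266  0.0551] min [0.61  0.248 0.031] max [0.652 0.286 0.066]
jar scene0 205 mean [0.6418 0.2714 0.0536] min [0.616 0.25  0.031] max [0.656 0.288 0.066]
spray top0 948 mean [0.5008 0.4159 0.114 ] min [0.466 0.377 0.05 ] max [0.565 0.482 0.176]
spray scene0 1218 mean [0.5151 0.4403 0.1072] min [0.486 0.38  0.05 ] max [0.59  0.512 0.176]
plate top0 1640 mean [0.6276 0.0504 0.0721] min [ 0.561 -0.029  0.064] max [0.712 0.131 0.076]
plate scene0 1068 mean [0.6637 0.0665 0.0725] min [ 0.565 -0.028  0.064] max [0.717 0.134 0.076]
```

View pics/crop.png

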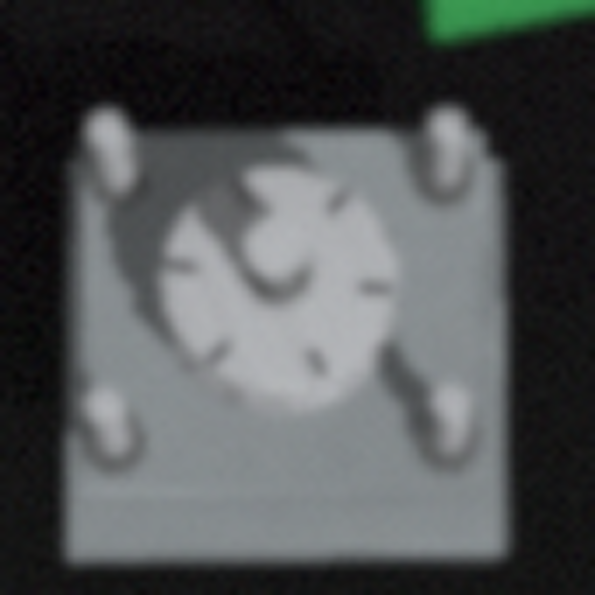

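Crop (×7 from (195,98)) shows stud tops at (105,125), (447,122), (103,402) and (452,402). The hole marks are at (182,265), (343,198), (375,288), (317,362) and (217,355), so the hole nearest the robot points about 22° to its right.

Run:
```python
from h import *
d=np.load("top0.npz"); im=d["image"]; c={k:d[k] for k in("K","D","R","t")}
f=lambda pts,z: atz(c,np.array(pts)/7+[195-.43,98-.43],z)[:,:2]
s=f([[105,125],[447,122],[103,402],[452,402]],.130); print("studs",s.round(4).tolist(),"centre",s.mean(0).round(4))
print("sides",np.linalg.norm(s[0]-s[1]),np.linalg.norm(s[0]-s[2]),"yaw",np.degrees(np.arctan2(*(s[0]-s[1])[[0,1]]*[-1,1])),np.degrees(np.arctan2(*(s[2]-s[3])[[0,1]]*[-1,1])))
m=f([[182,265],[343,198],[375,288],[317,362],[217,355]],.113)
C=(m[0]+m[2]+m[1]+m[4])/4; print("collar",C.round(4),np.degrees(np.arctan2((m-C)[:,1],(m-C)[:,0])).round(1),np.linalg.norm(m-C,axis=1).round(3))
print("screw",f([[276,247]],.15))
# bar axis: bar pixels brightest z near .041
P=d["P"][150:250,325:370].reshape(-1,3); g=im[150:250,325:370].reshape(-1,3)
Q=P[((P[:,0]<.395)|(P[:,0]>.565))&(P[:,2]>.034)&(P[:,2]<.046)&(abs(P[:,1]+.26)<.03)][:,:2]
vx,vy,x0,y0=cv2.fitLine(np.float32(Q),cv2.DIST_HUBER,0,.003,.001).ravel();print("bar line",len(Q),vx,vy,x0,y0,"y at .48:",y0+vy/vx*(.48-x0),Q[:,0].min(),Q[:,0].max())
```

```text
studs [[0.6933, 0.1161], [0.6928, -0.0145], [0.5835, 0.1162], [0.5818, -0.0143]] centre [0.6379 0.0509]
sides 0.1305427825597234 0.10974358081117412 yaw -0.1876319340438326 -0.7553306164778508
collar [0.6374 0.0504] [  82.4  -38.3  -98.1 -157.7  142.4] [0.038 0.04  0.037 0.037 0.039]
screw [[0.63669868 0.05058447]]
bar line 108 0.99962056 -0.02754509 0.49833763 -0.25706333 y at .48: -0.25655803 0.3545080317365628 0.6018433147928991
```

Call:
carry_out([
  [1,[0,0,0],[0,0,-0.085]],
  [1,[0,0,0],[0,0,-0.084]],
  [1,[0,0,0],[0,0,-0.084]],
  [1,[-25,-30,0],[0,0,0]],
  [1,[-25,-30,0],[0,0,0]],
  [1,[-25,-30,0],[0,0,0]],
  [1,[-25,-30,0],[0,0,0]],
  [1,[-25,-30,0],[0,0,0]],
  [1,[-25,-30,0],[0,0,0]],
  [1,[-25,-30,0],[0,0,0]],
  [1,[-25,-30,0],[0,0,0]],
  [1,[-25,-30,0],[0,0,0]],
])

```text
time_s: 1.1
eef_pos: [0.4006, 0.3438, 0.2044]
orientation: [[-0.999, 0.035, -0.0], [0.035, 0.999, -0.0], [0.0, -0.0, -1.0]]
ft_force: [0.3, 0.7, 0.7]
gripper_width: 0.0855
grip_force: 0.0
```

Call:
carry_out([
  [0.2,[-6,-38,0],[0,0,0]],
  [0.2,[-6,-38,0],[0,0,0]],
  [0.2,[-6,-38,0],[0,0,0]],
  [0.2,[-6,-38,0],[0,0,0]],
  [0.2,[-6,-38,0],[0,0,0]],
  [0.2,[-6,-38,0],[0,0,0]],
  [0.2,[-6,-38,0],[0,0,0]],
  [0.2,[-6,-38,0],[0,0,0]],
  [0.2,[-6,-38,0],[0,0,0]],
  [0.2,[-6,-38,0],[0,0,0]],
  [0.2,[-6,-38,0],[0,0,0]],
  [0.2,[-6,-38,0],[0,0,0]],
])

```text
time_s: 2.1
eef_pos: [0.4556, -0.1145, 0.2045]
orientation: [[-0.999, 0.035, -0.0], [0.035, 0.999, 0.0], [0.0, 0.0, -1.0]]
ft_force: [0.7, 0.6, 0.1]
gripper_width: 0.0512
grip_force: 0.0
```

Call:
carry_out([
  [0.2,[-9,-36,10],[0,0,0]],
  [0.2,[-9,-36,10],[0,0,0]],
  [0.2,[-5,-36,10],[0,0,0]],
  [0.2,[-5,-35,10],[0,0,0]],
  [0.2,[0,0,0],[0,0,0]],
  [0.2,[0,0,0],[0,0,0]],
])

```text
time_s: 2.6
eef_pos: [0.4777, -0.2587, 0.1634]
orientation: [[-0.999, 0.04, -0.002], [0.04, 0.999, 0.0], [0.002, 0.0, -1.0]]
ft_force: [0.7, 0.2, 0.8]
gripper_width: 0.0513
grip_force: 0.0
```

Run:
```python
from h import *
c=cam("wrist"); cv2.imwrite("pics/w1.png",c["image"]); np.savez("w1.npz",P=cloud(c),**{k:c[k] for k in("K","D","R","t","image")})
P=cloud(c); 
for r in range(20,384,50): print(r,[tuple(P[r,u].round(3)) for u in (150,256,350)])
print(state()["eef_pos"],state()["q"].round(0), -c["R"].T@c["t"])
```

```text
20 [(np.float64(0.341), np.float64(-0.347), np.float64(0.002)), (np.float64(0.344), np.float64(-0.253), np.float64(-0.0)), (np.float64(0.348), np.float64(-0.169), np.float64(-0.001))]
70 [(np.float64(0.383), np.float64(-0.352), np.float64(0.0)), (np.float64(0.39), np.float64(-0.255), np.float64(0.041)), (np.float64(0.39), np.float64(-0.167), np.float64(-0.0))]
120 [(np.float64(0.428), np.float64(-0.358), np.float64(-0.0)), (np.float64(0.429), np.float64(-0.256), np.float64(0.041)), (np.float64(0.435), np.float64(-0.166), np.float64(0.0))]
170 [(np.float64(0.477), np.float64(-0.364), np.float64(-0.0)), (np.float64(0.472), np.float64(-0.258), np.float64(0.041)), (np.float64(0.485), np.float64(-0.164), np.float64(-0.0))]
220 [(np.float64(0.53), np.float64(-0.37), np.float64(-0.001)), (np.float64(0.519), np.float64(-0.259), np.float64(0.041)), (np.float64(0.538), np.float64(-0.162), np.float64(0.0))]
270 [(np.float64(0.465), np.float64(-0.292), np.float64(0.233)), (np.float64(0.569), np.float64(-0.261), np.float64(0.042)), (np.float64(0.469), np.float64(-0.227), np.float64(0.231))]
320 [(np.float64(0.46), np.float64(-0.282), np.float64(0.267)), (np.float64(0.654), np.float64(-0.264), np.float64(-0.0)), (np.float64(0.462), np.float64(-0.237), np.float64(0.266))]
370 [(np.float64(0.461), np.float64(-0.278), np.float64(0.28)), (np.float64(0.468), np.float64(-0.258), np.float64(0.273)), (np.float64(0.461), np.float64(-0.241), np.float64(0.281))]
[ 0.47831856 -0.25646884  0.1638873 ] [ 23.  30.   3. 107.  -2.  43. 116.] [ 0.41264913 -0.25635282  0.33293126]
```

View pics/w1.png

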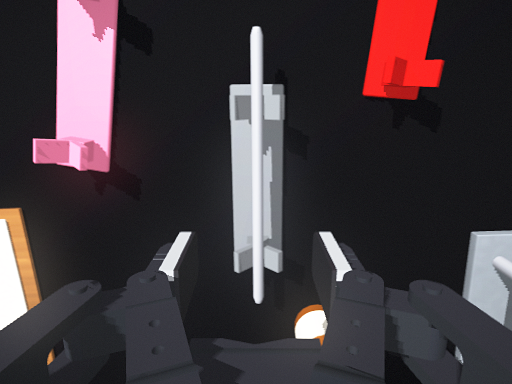

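Wrist view: the bar runs from (257,28) to (259,302), centred between the open fingers.

Run:
```python
from h import *
d=np.load("w1.npz"); c={k:d[k] for k in("K","D","R","t")}
e=atz(c,[[257,27],[259,303]],.036); print(e.round(4).tolist(),e.mean(0),np.linalg.norm(e[0]-e[1]),np.degrees(np.arctan((e[1]-e[0])[1]/(e[1]-e[0])[0])))
P=d["P"][100:235,245:270].reshape(-1,3);Q=P[abs(P[:,2]-.041)<.003]
vx,vy,x0,y0=cv2.fitLine(np.float32(Q[:,:2]),cv2.DIST_HUBER,0,.003,.001).ravel();print(np.degrees(np.arctan(vy/vx)),y0+vy/vx*(.478-x0),Q[:,2].max())
# plate/blocks of rest
P=d["P"][60:290,215:300].reshape(-1,3);Q=P[abs(P[:,2]-.047)<.003];print(len(Q),Q.min(0),Q.max(0))
```

```text
[[0.3569, -0.2526, 0.036], [0.6083, -0.2599, 0.036]] [ 0.48260665 -0.25621283  0.036     ] 0.2515835877647737 -1.663695907961827
-2.093816 -0.25785345 0.04261957716157705
715 [ 0.40826431 -0.2827121   0.04400095] [ 0.56912894 -0.2332376   0.04868777]
```

Call:
carry_out([
  [0.2,[-2,0,36],[0,0,0]],
  [0.2,[-2,0,36],[0,0,0]],
  [0.2,[0,0,36],[0,0,0]],
  [0.2,[0,0,25],[0,0,0]],
  [0.2,[0,0,14],[0,0,0]],
  [0.2,[0,0,0],[0,0,0]],
  [-1,[0,0,0],[0,0,0]],
  [-1,[0,0,0],[0,0,0]],
  [-1,[0,0,0],[0,0,0]],
  [-1,[0,0,0],[0,0,0]],
], force=60)

```text
time_s: 3.48
eef_pos: [0.4841, -0.2568, 0.0191]
orientation: [[-0.999, 0.034, 0.002], [0.034, 0.999, -0.001], [-0.002, -0.001, -1.0]]
ft_force: [1.3, 0.1, -0.3]
gripper_width: 0.003
grip_force: 0.0
```

Call:
carry_out([
  [-1,[0,0,0],[0,0,0]],
  [-1,[0,0,0],[0,0,0]],
])

```text
time_s: 3.65
eef_pos: [0.4835, -0.2568, 0.0183]
orientation: [[-0.999, 0.035, 0.001], [0.035, 0.999, -0.001], [-0.001, -0.001, -1.0]]
ft_force: [-0.0, 0.4, -1.1]
gripper_width: -0.0002
grip_force: 0.0
```

Run:
```python
from h import *
c=cam("wrist"); cv2.imwrite("pics/w2.png",c["image"]); s=state(); print(s["eef_pos"],s["gripper_width"],s["grip_force"],s["ft_force"])
```

```text
[ 0.48331006 -0.25681862  0.01814049] -0.00019853412334786008 0.0 [ 0.22427953 -0.56333405 -0.3138642 ]
```

View pics/w2.png

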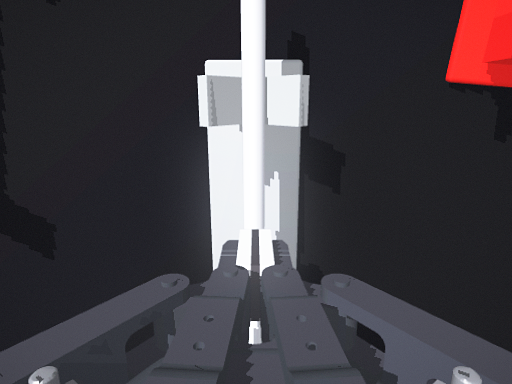

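The wrist view shows the bar passing into the fingers at (255,230), with its far end visible at (255,332), although the width reads zero. I'll check the bar's height and the finger gap by depth.

Run:
```python
from h import *
c=cam("wrist"); P=cloud(c)
for r in (5,60,120,180,220,228,235,245,255,265,300,325,335): print(r,[(u,*P[r,u].round(3).tolist()) for u in (244,255,267)])
c=cam("scene"); P=cloud(c).reshape(-1,3); Q=P[(abs(P[:,1]+.257)<.012)&((P[:,0]<.40)|(P[:,0]>.575))&(P[:,0]>.34)&(P[:,0]<.62)&(P[:,2]>.025)&(P[:,2]<.07)]
print(len(Q),Q[np.argsort(Q[:,0])][::4].round(3).tolist())
```

```text
5 [(244, 0.382, -0.258, 0.039), (255, 0.383, -0.254, 0.041), (267, 0.374, -0.247, 0.001)]
60 [(244, 0.402, -0.259, 0.039), (255, 0.403, -0.254, 0.042), (267, 0.399, -0.248, 0.006)]
120 [(244, 0.426, -0.26, 0.039), (255, 0.426, -0.255, 0.042), (267, 0.427, -0.25, 0.035)]
180 [(244, 0.453, -0.261, 0.038), (255, 0.453, -0.256, 0.041), (267, 0.461, -0.25, 0.006)]
220 [(244, 0.472, -0.262, 0.04), (255, 0.472, -0.257, 0.041), (267, 0.484, -0.25, 0.007)]
228 [(244, 0.476, -0.262, 0.039), (255, 0.476, -0.257, 0.04), (267, 0.49, -0.25, 0.006)]
235 [(244, 0.472, -0.261, 0.057), (255, 0.473, -0.257, 0.055), (267, 0.473, -0.252, 0.056)]
245 [(244, 0.472, -0.261, 0.066), (255, 0.473, -0.257, 0.066), (267, 0.473, -0.252, 0.066)]
255 [(244, 0.473, -0.261, 0.075), (255, 0.473, -0.257, 0.074), (267, 0.473, -0.252, 0.074)]
265 [(244, 0.473, -0.26, 0.082), (255, 0.473, -0.257, 0.082), (267, 0.473, -0.252, 0.082)]
300 [(244, 0.474, -0.26, 0.101), (255, 0.486, -0.257, 0.082), (267, 0.472, -0.253, 0.105)]
325 [(244, 0.488, -0.261, 0.093), (255, 0.528, -0.258, 0.04), (267, 0.487, -0.253, 0.094)]
335 [(244, 0.491, -0.261, 0.094), (255, 0.533, -0.259, 0.041), (267, 0.491, -0.253, 0.094)]
32 [[0.361, -0.25, 0.042], [0.369, -0.255, 0.04], [0.379, -0.257, 0.04], [0.388, -0.246, 0.041], [0.39, -0.253, 0.044], [0.577, -0.262, 0.042], [0.582, -0.263, 0.041], [0.59, -0.256, 0.041]]
```

Run:
```python
from h import *
P=np.load("w1.npz")["P"]
for r in (228,234,240,250,262,272): print(r,[(u,*P[r,u].round(3).tolist()) for u in (168,178,186,190,322,330)])
c=cam("scene"); P=cloud(c).reshape(-1,3); Q=P[(abs(P[:,1]+.257)<.03)&(abs(P[:,0]-.483)<.02)&(P[:,2]>.012)&(P[:,2]<.13)]
for z in np.arange(.015,.13,.006):
    q=Q[abs(Q[:,2]-z)<.003]
    if len(q): print(round(z,3),len(q),q.min(0).round(3),q.max(0).round(3))
d=state(); print(d["eef_pos"],d["q"])
cv2.imwrite("pics/s2.png",cv2.resize(c["image"][100:240,130:290],None,fx=4,fy=4,interpolation=cv2.INTER_CUBIC))
```

```text
228 [(168, 0.539, -0.353, -0.001), (178, 0.54, -0.342, -0.0), (186, 0.54, -0.334, 0.0), (190, 0.54, -0.33, -0.0), (322, 0.546, -0.191, -0.001), (330, 0.546, -0.183, 0.0)]
234 [(168, 0.546, -0.354, -0.001), (178, 0.546, -0.343, -0.0), (186, 0.466, -0.287, 0.2), (190, 0.466, -0.286, 0.2), (322, 0.469, -0.23, 0.2), (330, 0.468, -0.227, 0.201)]
240 [(168, 0.552, -0.354, 0.001), (178, 0.466, -0.289, 0.206), (186, 0.466, -0.286, 0.207), (190, 0.466, -0.285, 0.206), (322, 0.468, -0.231, 0.206), (330, 0.469, -0.228, 0.206)]
250 [(168, 0.47, -0.294, 0.208), (178, 0.466, -0.287, 0.215), (186, 0.466, -0.284, 0.216), (190, 0.469, -0.284, 0.209), (322, 0.468, -0.233, 0.216), (330, 0.469, -0.23, 0.215)]
262 [(168, 0.466, -0.289, 0.226), (178, 0.467, -0.285, 0.224), (186, 0.47, -0.284, 0.219), (190, 0.474, -0.285, 0.21), (322, 0.473, -0.233, 0.216), (330, 0.468, -0.232, 0.225)]
272 [(168, 0.467, -0.288, 0.23), (178, 0.467, -0.284, 0.231), (186, 0.474, -0.284, 0.219), (190, 0.478, -0.285, 0.211), (322, 0.477, -0.233, 0.217), (330, 0.47, -0.233, 0.229)]
0.033 1 [ 0.497 -0.254  0.035] [ 0.497 -0.254  
[... 311 characters left out ...]
[ 0.495 -0.242  0.071]
0.075 9 [ 0.48  -0.264  0.072] [ 0.495 -0.241  0.076]
0.081 7 [ 0.486 -0.262  0.079] [ 0.497 -0.242  0.083]
0.087 9 [ 0.492 -0.272  0.085] [ 0.498 -0.241  0.089]
0.093 14 [ 0.49  -0.284  0.09 ] [ 0.5   -0.231  0.096]
0.099 25 [ 0.475 -0.286  0.096] [ 0.498 -0.23   0.102]
0.105 13 [ 0.477 -0.286  0.102] [ 0.499 -0.227  0.108]
0.111 13 [ 0.469 -0.283  0.108] [ 0.502 -0.241  0.114]
0.117 16 [ 0.472 -0.269  0.114] [ 0.503 -0.239  0.12 ]
0.123 12 [ 0.49  -0.274  0.121] [ 0.502 -0.233  0.125]
0.129 11 [ 0.488 -0.273  0.126] [ 0.502 -0.229  0.13 ]
[ 0.48304743 -0.25668792  0.01770888] [ 23.7453045   43.65229985   2.00182003 111.57433923  -3.2949903
  24.81973549 116.18506749]
```

View pics/s2.png

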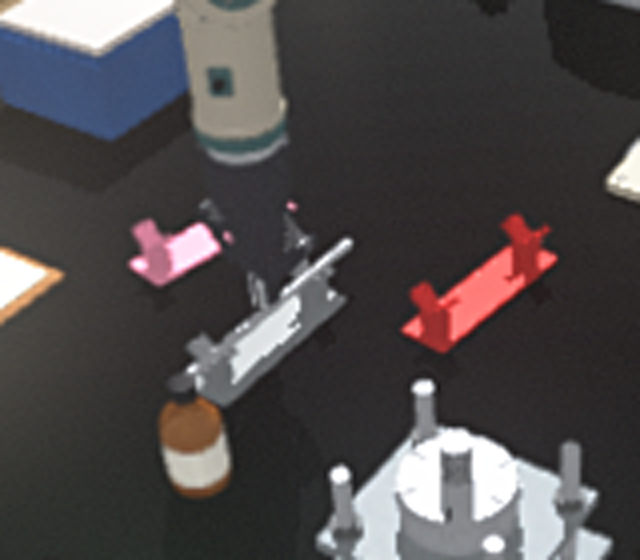

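The scene crop shows the same as the depth data: the fingers shut just above the bar. Depth from both cameras puts the real finger tips about 30 mm short of the reported TCP along tool z. I'll open, go 31 mm lower and grip again.

Call:
carry_out([
  [0.2,[0,0,0],[0,0,0]],
  [0.2,[0,0,0],[0,0,0]],
  [0.2,[0,0,0],[0,0,0]],
  [0.2,[0,0,0],[0,0,0]],
  [0.2,[0,0,0],[0,0,0]],
  [0.2,[0,0,12],[0,0,0]],
  [0.2,[0,0,12],[0,0,0]],
  [0.2,[0,0,6],[0,0,0]],
  [0.2,[0,0,0],[0,0,0]],
])

```text
time_s: 4.6
eef_pos: [0.4814, -0.2558, -0.0147]
orientation: [[-0.999, 0.035, -0.004], [0.035, 0.999, 0.002], [0.004, 0.002, -1.0]]
ft_force: [0.0, -0.6, -0.7]
gripper_width: 0.051
grip_force: 0.0
```

Call:
carry_out([
  [-1,[0,0,0],[0,0,0]],
  [-1,[0,0,0],[0,0,0]],
  [-1,[0,0,0],[0,0,0]],
  [-1,[0,0,0],[0,0,0]],
  [-1,[0,0,0],[0,0,0]],
  [-1,[0,0,0],[0,0,0]],
], force=60)

```text
time_s: 5.1
eef_pos: [0.4834, -0.2574, -0.012]
orientation: [[-0.999, 0.035, 0.001], [0.035, 0.999, -0.001], [-0.001, -0.001, -1.0]]
ft_force: [-0.1, -1.7, 0.8]
gripper_width: 0.0079
grip_force: 58.5
```

Call:
carry_out([
  [-1,[0,0,-15],[0,0,0]],
  [-1,[0,0,-25],[0,0,0]],
  [-1,[0,0,-30],[0,0,0]],
  [-1,[0,0,-30],[0,0,0]],
  [-1,[9,27,0],[0,0,0]],
  [-1,[9,27,0],[0,0,0]],
  [-1,[9,27,0],[0,0,0]],
  [-1,[9,27,0],[0,0,0]],
  [-1,[9,27,0],[0,0,0]],
  [-1,[9,27,0],[0,0,0]],
  [-1,[9,27,0],[0,0,0]],
  [-1,[9,27,0],[0,0,0]],
])

```text
time_s: 6.1
eef_pos: [0.4177, -0.0368, 0.0877]
orientation: [[-0.999, 0.035, -0.0], [0.035, 0.999, 0.0], [0.0, 0.0, -1.0]]
ft_force: [0.3, 0.3, -1.5]
gripper_width: 0.0077
grip_force: 58.6
```

Call:
carry_out([
  [-1,[0,0,0],[0,0,-0.105]],
  [-1,[0,0,0],[0,0,-0.105]],
  [-1,[0,0,15],[0,0,-0.105]],
  [-1,[0,0,20],[0,0,-0.105]],
  [-1,[0,0,0],[0,0,0]],
  [-1,[0,0,0],[0,0,0]],
  [-1,[0,0,0],[0,0,0]],
])

```text
time_s: 6.68
eef_pos: [0.4186, -0.0383, 0.053]
orientation: [[-0.928, -0.373, -0.0], [-0.373, 0.928, 0.0], [0.0, 0.0, -1.0]]
ft_force: [-0.2, 0.2, -1.7]
gripper_width: 0.0083
grip_force: 58.8
```

```bash
cat > look.py <<'E'
from h import *
import sys
k=sys.argv[1]; x0,y0,x1,y1=map(int,sys.argv[2:6]); S=int(sys.argv[6])
c=cam("top"); np.savez(f"t{k}.npz",P=cloud(c),**{k:c[k] for k in("K","D","R","t","image")})
cv2.imwrite(f"pics/t{k}.png",cv2.resize(c["image"][y0:y1,x0:x1],None,fx=S,fy=S,interpolation=cv2.INTER_CUBIC))
w=cam("wrist"); np.savez(f"wr{k}.npz",P=cloud(w),**{k:w[k] for k in("K","D","R","t","image")}); cv2.imwrite(f"pics/wr{k}.png",w["image"])
s=state(); print({n:np.round(s[n],4).tolist() for n in("time_s","eef_pos","orientation","ft_force","gripper_width","grip_force")})
E
python3 look.py 3 190 95 320 255 5
```

```text
{'time_s': 6.7833, 'eef_pos': [0.419, -0.0383, 0.0534], 'orientation': [[-0.9274, -0.3741, 0.0012], [-0.3741, 0.9274, -0.0002], [-0.001, -0.0006, -1.0]], 'ft_force': [0.2764, -0.3216, -0.74], 'gripper_width': 0.0078, 'grip_force': 58.7537}
```

View pics/t3.png

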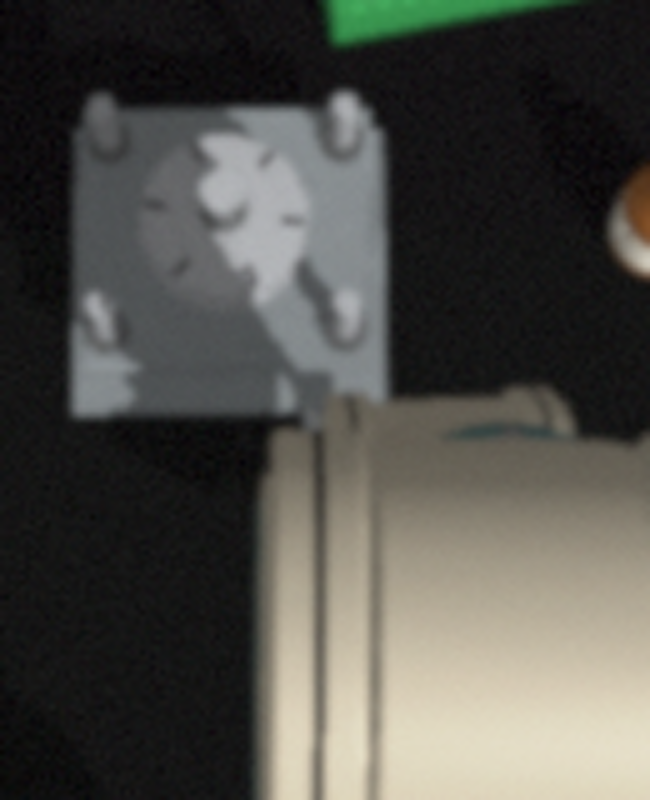

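Top view: the arm hides the bar, but the press is clear and unmoved, with the collar centre at crop (228,218). I'll measure the held bar numerically from the wrist and scene cameras.

```bash
cat > barline.py <<'E'
from h import *
s=state(); p=s["eef_pos"]; O=s["orientation"]
for n in("wrist","scene"):
    c=cam(n); T=(cloud(c).reshape(-1,3)-p)@O   # tool frame
    # bar along tool x, near y=0, grasp ~ z=-48
    for a,b in((-.15,-.02),(.02,.15)):
        Q=T[(T[:,0]>a)&(T[:,0]<b)&(abs(T[:,1])<.012)&(abs(T[:,2]+.05)<.02)]
        if len(Q)<8: continue
        top=Q
        ys=cv2.fitLine(np.float32(Q[:,:2]),cv2.DIST_HUBER,0,.003,.001).ravel()
        print(n,len(Q),"x",Q[:,0].min().round(4),Q[:,0].max().round(4),"slope deg",np.degrees(np.arctan(ys[1]/ys[0])).round(2),"y@0",(ys[3]-ys[1]/ys[0]*ys[2]).round(4),"z",np.percentile(Q[:,2],[2,50]).round(4),"zslope",np.polyfit(Q[:,0],Q[:,2],1).round(4))
E
python3 barline.py
python3 - <<'E'
from h import *
c=cam("scene"); cv2.imwrite("pics/s4.png",cv2.resize(c["image"][150:270,150:310],None,fx=5,fy=5,interpolation=cv2.INTER_CUBIC))
E
```

```text
wrist 520 x -0.0324 -0.02 slope deg 32.36 y@0 0.0153 z [-0.0537 -0.0521] zslope [-0.1004 -0.0544]
wrist 6468 x 0.02 0.096 slope deg -0.15 y@0 -0.0005 z [-0.054  -0.0522] zslope [ 0.0013 -0.052 ]
scene 63 x -0.1267 -0.0216 slope deg -0.86 y@0 0.0004 z [-0.0556 -0.0529] zslope [-0.0086 -0.0536]
```

View pics/s4.png

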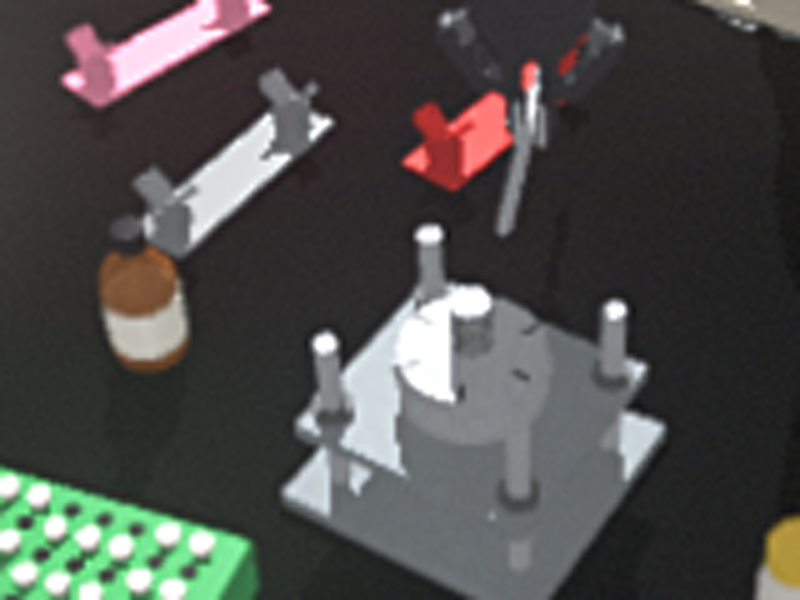

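Scene crop: the bar is held level with its end at (505,232), studs at (430,235), (615,310) and (325,345), and the screw top at (470,298). I'll cross-check the alignment in this view.

Run:
```python
from h import *
c=cam("scene"); s=state(); p=s["eef_pos"]; O=s["orientation"]
g=lambda pts,z: atz(c,np.array(pts)/5+[150-.4,150-.4],z)[:,:2]
print("studs",g([[430,233],[615,308],[325,342]],.13).round(4).tolist(),"screw",g([[470,297]],.15).round(4),"barend",g([[504,234]],.1014).round(4))
C=np.array([.6376,.0506]); b=p+O@[0,-.0005,-.0485]
d=O[:2,0]; e=C-b[:2]; print("bar",b.round(4),"dist",np.linalg.norm(e).round(4),"yaw to axis",np.degrees(np.arctan2(-e[1],-e[0]))%360,"tool x",np.degrees(np.arctan2(d[1],d[0]))%360,"lateral tool y",e@O[:2,1],"pred end",b[:2]-d*.127)
```

```text
studs [[0.5821, -0.014], [0.5825, 0.1168], [0.6918, -0.015]] screw [[0.6348 0.0492]] barend [[0.533  0.0092]]
bar [ 0.4191 -0.0388  0.1016] dist 0.2361 yaw to axis 202.2367807314131 tool x 202.03920826802226 lateral tool y 0.0008142623343740116 pred end [0.53677119 0.00890388]
```

Call:
carry_out([
  [-1,[0,0.8,6.5],[0,0,0]],
  [-1,[-20,0,0],[0,0,0]],
  [-1,[-20,0,0],[0,0,0]],
  [-1,[-15,0,0],[0,0,0]],
  [-1,[-5,0,0],[0,0,0]],
  [-1,[-5,0,0],[0,0,0]],
  [-1,[-5,0,0],[0,0,0]],
  [-1,[-5,0,0],[0,0,0]],
  [-1,[0,0,0],[0,0,0]],
], force=80)

```text
time_s: 7.73
eef_pos: [0.4884, -0.0092, 0.0461]
orientation: [[-0.927, -0.376, 0.001], [-0.376, 0.927, 0.0], [-0.001, -0.0, -1.0]]
ft_force: [0.7, -0.2, -1.3]
gripper_width: 0.0076
grip_force: 78.0
```

```bash
cat > st.py <<'E'
from h import *
import sys
C=np.array([.6376,.0506]); R=[]
for i in range(int(sys.argv[1]) if len(sys.argv)>1 else 1):
    s=state(); p=s["eef_pos"]; O=s["orientation"]; e=p[:2]-C; r=np.linalg.norm(e)
    t=np.array([e[1],-e[0]])/r  # clockwise tangent
    F=s["ft_force"][:2]; R.append([-F@t*r, -F@t, F@e/r, s["torque"][2], s["ft_force"][2]]); cam("wrist")
R=np.array(R)
print("t",s["time_s"].round(2),"dir",round(np.degrees(np.arctan2(e[1],e[0]))%360,2),"toolyaw",round(np.degrees(np.arctan2(O[1,0],O[0,0]))%360,2),"r",r.round(4),"z",p[2].round(4),"grip",s["gripper_width"].round(4))
print("rxF,Ftan,Frad,Mz,Fz",R.mean(0).round(3),"sd",R.std(0).round(3))
E
python3 st.py 3; python3 barline.py
```

```text
wrist 528 x -0.0326 -0.02 slope deg -29.27 y@0 -0.0142 z [-0.0536 -0.052 ] zslope [-0.0929 -0.0541]
wrist 6459 x 0.02 0.0961 slope deg -0.11 y@0 -0.0005 z [-0.0539 -0.0521] zslope [ 0.0011 -0.052 ]
scene 67 x -0.1408 -0.0206 slope deg -3.42 y@0 -0.0021 z [-0.0686 -0.0537] zslope [ 0.1162 -0.0469]Traceback (most recent call last):
  File "st.py", line 9, in <module>
    print("t",s["time_s"].round(2),"dir",round(np.degrees(np.arctan2(e[1],e[0]))%360,2),"toolyaw",round(np.degrees(np.arctan2(O[1,0],O[0,0]))%360,2),"r",r.round(4),"z",p[2].round(4),"grip",s["gripper_width"].round(4))
              ^^^^^^^^^^^^^^^^^
AttributeError: 'float' object has no attribute 'round'
```

Call:
carry_out([
  [-1,[-5,0,0],[0,0,0]],
  [-1,[-5,0,0],[0,0,0]],
  [-1,[-3,0,0],[0,0,0]],
  [-1,[0,0,0],[0,0,0]],
])

```text
time_s: 8.32
eef_pos: [0.5012, -0.0039, 0.0462]
orientation: [[-0.927, -0.376, 0.002], [-0.376, 0.927, 0.0], [-0.002, -0.0, -1.0]]
ft_force: [0.8, 0.2, -1.5]
gripper_width: 0.0076
grip_force: 78.0
```

```bash
sed -i 's/s\["time_s"\].round(2)/round(s["time_s"],2)/; s/s\["gripper_width"\].round(4)/round(s["gripper_width"],4)/' st.py; python3 st.py 3
```

```text
t 8.42 dir 201.75 toolyaw 202.08 r 0.1482 z 0.046 grip 0.0078
rxF,Ftan,Frad,Mz,Fz [ 0.019  0.126 -0.348 -0.014 -1.808] sd [0.017 0.114 0.598 0.013 0.304]
```

Call:
carry_out([
  [-1,[-0.2,7.75,0],[0,0,0.0524]],
  [-1,[-0.2,7.75,0],[0,0,0.0524]],
  [-1,[-0.2,7.75,0],[0,0,0.0524]],
  [-1,[-0.2,7.75,0],[0,0,0.0524]],
  [-1,[-0.2,7.75,0],[0,0,0.0524]],
  [-1,[-0.2,7.75,0],[0,0,0.0524]],
  [-1,[-0.2,7.75,0],[0,0,0.0524]],
  [-1,[-0.2,7.75,0],[0,0,0.0524]],
])

```text
time_s: 9.13
eef_pos: [0.4902, 0.0501, 0.0463]
orientation: [[-0.999, 0.047, 0.002], [0.047, 0.999, -0.006], [-0.002, -0.006, -1.0]]
ft_force: [2.7, -15.4, -2.3]
gripper_width: 0.0075
grip_force: 85.2
```

```bash
python3 st.py 4
```

```text
t 9.28 dir 180.06 toolyaw 177.47 r 0.1478 z 0.0462 grip 0.0078
rxF,Ftan,Frad,Mz,Fz [ 2.055 13.926 -2.102 -1.219 -1.917] sd [0.133 0.906 0.477 0.068 0.871]
```

Call:
carry_out([
  [-1,[-0.2,7.75,0],[0,0,0.01]],
  [-1,[-0.3,7.75,0],[0,0,0.0524]],
  [-1,[-0.3,7.75,0],[0,0,0.0524]],
  [-1,[-0.3,7.75,0],[0,0,0.0524]],
  [-1,[-0.3,7.75,0],[0,0,0.0524]],
  [-1,[-0.3,7.75,0],[0,0,0.0524]],
])

```text
time_s: 9.83
eef_pos: [0.496, 0.0937, 0.0459]
orientation: [[-0.949, 0.316, -0.002], [0.316, 0.949, -0.008], [-0.001, -0.008, -1.0]]
ft_force: [-0.1, -17.2, -1.0]
gripper_width: 0.0078
grip_force: 91.7
```

```bash
sed -i 's/^R=np.array(R)/R=np.array(R); print("T",(R[:,0]+R[:,3]).round(3),(R[:,0]+R[:,3]).mean().round(3))/' st.py; python3 st.py 5
```

```text
T [1.046 0.556 0.782 0.799 0.712] 0.779
t 10.03 dir 162.84 toolyaw 161.78 r 0.1485 z 0.0457 grip 0.0074
rxF,Ftan,Frad,Mz,Fz [ 2.215 14.928 -3.874 -1.436 -1.233] sd [0.132 0.905 0.697 0.06  0.432]
```

Call:
carry_out([
  [-1,[-0.3,7.75,0],[0,0,0.07]],
  [-1,[-0.3,7.75,0],[0,0,0.07]],
  [-1,[-0.3,7.75,0],[0,0,0.07]],
  [-1,[-0.3,7.75,0],[0,0,0.07]],
  [-1,[-0.2,5,0],[0,0,0.034]],
])

```text
time_s: 10.5
eef_pos: [0.5115, 0.1281, 0.0455]
orientation: [[-0.808, 0.59, -0.004], [0.59, 0.808, -0.006], [-0.001, -0.007, -1.0]]
ft_force: [-2.5, -11.6, -1.1]
gripper_width: 0.0075
grip_force: 81.1
```

```bash
python3 st.py 6; python3 barline.py
```

```text
T [0.847 0.642 0.897 0.861 0.846 0.918] 0.835
t 10.75 dir 148.54 toolyaw 144.07 r 0.1484 z 0.0455 grip 0.0076
rxF,Ftan,Frad,Mz,Fz [ 1.619 10.922 -3.666 -0.784 -1.347] sd [0.048 0.324 0.561 0.048 0.146]
wrist 526 x -0.0328 -0.02 slope deg 44.0 y@0 0.0233 z [-0.0537 -0.0521] zslope [-0.0621 -0.0535]
wrist 6437 x 0.02 0.0958 slope deg 2.47 y@0 -0.0004 z [-0.0536 -0.0519] zslope [ 0.0061 -0.052 ]
scene 106 x -0.1298 -0.021 slope deg 0.6 y@0 0.002 z [-0.0692 -0.0548] zslope [ 0.1718 -0.0438]
scene 66 x 0.0408 0.1241 slope deg 3.45 y@0 0.0024 z [-0.0554 -0.052 ] zslope [-0.0036 -0.0514]
```

The torque is steady at about 0.83 N m, but the bar's angle against the grip direction looks odd. I'll take one composite picture to verify.

Run:
```python
from h import *
t,s,w=cam("top"),cam("scene"),cam("wrist")
for n,c in zip("tsw",(t,s,w)): np.savez(f"v5{n}.npz",P=cloud(c),**{k:c[k] for k in("K","D","R","t","image")})
A=cv2.resize(t["image"][95:195,190:290],(400,400),interpolation=cv2.INTER_CUBIC)
B=cv2.resize(s["image"][175:275,195:295],(400,400),interpolation=cv2.INTER_CUBIC)
W=cv2.resize(w["image"],(266,200),interpolation=cv2.INTER_AREA)
I=np.zeros((600,800,3),np.uint8); I[:400,:400]=A; I[:400,400:]=B; I[400:,:266]=W
cv2.imwrite("pics/v5.png",I)
```

```text
(no output)
```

View pics/v5.png

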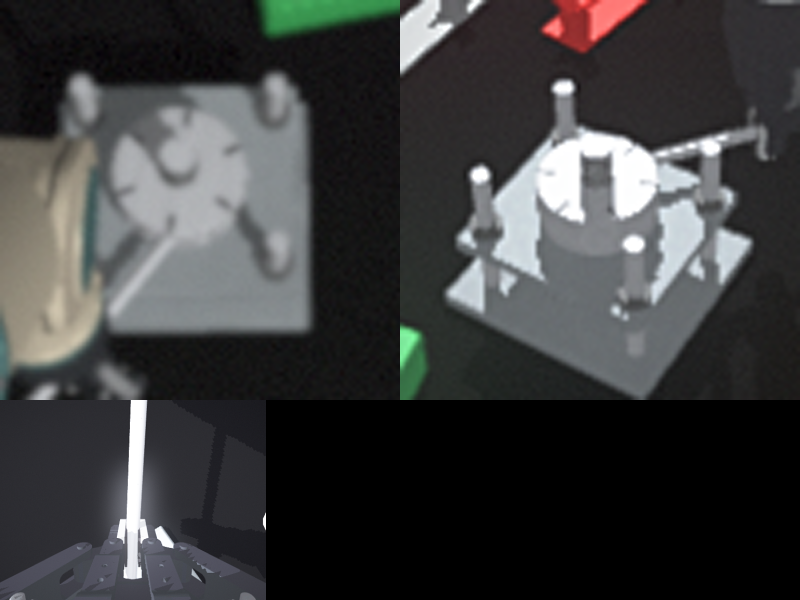

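Composite: in the top panel the hole mark is near (172,220), below the collar centre (179,169). The bar runs from (172,235) to (115,310), clearly askew to the hole. I'll measure the collar angle properly.

```bash
cat > marks.py <<'E'
from h import *
import sys
def marks(im,c,C=(.6376,.0506)):
    a=np.radians(np.arange(0,360,.5)); r=np.arange(.029,.043,.001); g=cv2.cvtColor(im,cv2.COLOR_BGR2GRAY)
    X=np.stack([C[0]+r[:,None]*np.cos(a),C[1]+r[:,None]*np.sin(a),np.full((len(r),len(a)),.113)],-1).reshape(-1,3)
    uv=cv2.projectPoints(X,cv2.Rodrigues(c["R"])[0],c["t"],c["K"],c["D"])[0].reshape(len(r),len(a),2).astype(np.float32)
    s=cv2.remap(g,uv[...,0],uv[...,1],cv2.INTER_LINEAR).mean(0).astype(float)
    bg=cv2.GaussianBlur(np.r_[s,s,s][None],(0,0),30)[0][720:1440]; v=bg-s; v=v/bg
    f=v.reshape(6,120).clip(-.1,.2); m=np.median(f,0); m=cv2.GaussianBlur(np.r_[m,m,m][None],(0,0),4)[0][120:240]
    pk=[i/2 for i in range(720) if v[i]>.06 and v[i]==v[max(0,i-20):i+21].max()]
    return m.argmax()/2, m.max(), pk
if __name__=="__main__":
    for n in sys.argv[1:]:
        d=np.load(n); print(n,marks(d["image"],d))
E
python3 marks.py top0.npz scene0.npz t3.npz v5t.npz v5s.npz
python3 - <<'E'
from h import *
d=np.load("v5t.npz"); c={k:d[k] for k in("K","D","R","t")}
b=atz(c,np.array([[172,237],[115,310]])/4+[190-.4,95-.4],.1)[:,:2]; print("bar seen at rim/out",b, np.degrees(np.arctan2(*(b[1]-b[0])[::-1])))
w=np.load("v5w.npz")["P"].reshape(-1,3); Q=w[(abs(w[:,2]-.098)<.006)&(w[:,0]<.56)&(w[:,0]>.36)]
vx,vy,x0,y0=cv2.fitLine(np.float32(Q[:,:2]),cv2.DIST_HUBER,0,.003,.001).ravel(); print("wrist bar yaw",np.degrees(np.arctan2(vy,vx)),len(Q),x0,y0,"z",Q[:,2].max(), "perp dist axis",vx*(.0506-y0)-vy*(.6376-x0))
E
```

```text
top0.npz (np.float64(22.5), np.float64(0.11670382988118698), [23.5, 46.0, 84.5, 142.0, 201.5, 261.0, 322.5])
scene0.npz (np.float64(22.5), np.float64(0.05181464698152762), [23.5, 45.0, 81.5, 193.5, 234.5, 263.5, 322.5])
t3.npz (np.float64(22.5), np.float64(0.11448885117144357), [24.0, 84.5, 142.5, 182.5, 200.5, 261.0, 322.0])
v5t.npz (np.float64(51.0), np.float64(0.1218043093782371), [25.0, 48.5, 111.5, 170.0, 230.5, 291.0, 352.0])
v5s.npz (np.float64(51.0), np.float64(0.051054834268776536), [24.0, 47.5, 111.5, 170.0, 295.5, 351.0])
bar seen at rim/out [[0.59439959 0.05612346]
 [0.54445354 0.09442909]] 142.5139539491447
wrist bar yaw -38.276573 9872 0.48015884 0.1524776 z 0.10399875156575951 perp dist axis 0.017551266
```

Vision settles it. The collar turned only 31° (hole now at 171°) while the bar went askew to 142°, because the tool's turn led its compliant sideways motion. I'll withdraw, realign to the 171° hole and reinsert deeper.

Call:
carry_out([
  [-1,[0,-4,0],[0,0,0]],
  [-1,[17,0.5,0],[0,0,0]],
  [-1,[17,0.5,0],[0,0,0]],
  [-1,[17,0.5,0],[0,0,0]],
  [-1,[-9.6,-24,0],[0,0,0]],
  [-1,[-9.6,-24,0],[0,0,0]],
  [-1,[-9.6,-24,0],[0,0,0]],
  [-1,[0,0,0],[0,0,-0.102]],
  [-1,[0,0,0],[0,0,-0.102]],
  [-1,[0,0,0],[0,0,-0.102]],
  [-1,[0,0,0],[0,0,-0.102]],
  [-1,[0,0,0],[0,0,-0.102]],
])

```text
time_s: 12.05
eef_pos: [0.4516, 0.0859, 0.0462]
orientation: [[-0.994, 0.105, -0.0], [0.105, 0.994, 0.0], [0.0, 0.0, -1.0]]
ft_force: [0.8, -0.6, -0.7]
gripper_width: 0.0078
grip_force: 78.5
```

Call:
carry_out([
  [-1,[0,0,0],[0,0,0]],
  [-1,[0,0,0],[0,0,0]],
])

```text
time_s: 12.22
eef_pos: [0.4516, 0.086, 0.0461]
orientation: [[-0.994, 0.113, -0.0], [0.113, 0.994, 0.0], [0.0, 0.0, -1.0]]
ft_force: [0.1, -0.0, -1.3]
gripper_width: 0.0079
grip_force: 78.5
```

```bash
cat > geo.py <<'E'
from h import *
from marks import marks
C=np.array([.6376,.0506]); s=state(); p=s["eef_pos"]; O=s["orientation"]
t,w,sc=cam("top"),cam("wrist"),cam("scene"); m=marks(t["image"],t); print("marks mod60",m[0],round(m[1],3),m[2],"scene",marks(sc["image"],sc)[0])
T=(cloud(w).reshape(-1,3)-p)@O
Q=T[(T[:,0]>.02)&(T[:,0]<.12)&(abs(T[:,1])<.02)&(abs(T[:,2]+.05)<.01)]
vx,vy,x0,y0=cv2.fitLine(np.float32(Q[:,:2]),cv2.DIST_HUBER,0,.003,.001).ravel(); sl=np.arctan(vy/vx); b=y0-np.tan(sl)*x0
ty=np.degrees(np.arctan2(O[1,0],O[0,0]))%360; g=(p+O@[0,b,-.0485]); u=O[:2,:2]@[np.cos(sl),np.sin(sl)]; by=np.degrees(np.arctan2(u[1],u[0]))%360
S=(cloud(sc).reshape(-1,3)-g)@O; S=S[(abs(S[:,1]-np.tan(sl)*S[:,0])<.012)&(abs(S[:,2])<.012)&(abs(S[:,0])<.16)]
e=g[:2]-C; print("t",round(s["time_s"],2),"tool yaw",ty.round(2),"slope",np.degrees(sl).round(2),"bar yaw",by.round(2),"grip r",np.linalg.norm(e).round(4),"dir",(np.degrees(np.arctan2(e[1],e[0]))%360).round(2),"z",g[2].round(4),
 "axis miss (tool y)",(-(e@O[:2,1])+np.tan(sl)*(e@O[:2,0])).round(4),"scene bar x",np.percentile(S[:,0],[0,1,99,100]).round(4) if len(S) else 0, "wristtop z",np.percentile(Q[:,2],2).round(4))
E
python3 geo.py
```

```text
marks mod60 51.0 0.122 [25.0, 49.0, 111.5, 170.0, 230.5, 291.0, 352.0] scene 51.0
t 12.22 tool yaw 173.52 slope -0.19 bar yaw 173.71 grip r 0.1893 dir 169.34 z 0.0946 axis miss (tool y) -0.0144 scene bar x [-0.1242 -0.1229  0.1198  0.1261] wristtop z -0.0539
```

Call:
carry_out([
  [-1,[0,-5.5,0],[0,0,0.047]],
  [-1,[0,0,0],[0,0,0]],
  [-1,[-10,0,0],[0,0,0]],
  [-1,[-5,0,0],[0,0,0]],
  [-1,[-5,0,0],[0,0,0]],
  [-1,[-5,0,0],[0,0,0]],
  [-1,[-5,0,0],[0,0,0]],
  [-1,[-5,0,0],[0,0,0]],
  [-1,[-5,0,0],[0,0,0]],
  [-1,[-3,0,0],[0,0,0]],
  [-1,[0,0,0],[0,0,0]],
])

```text
time_s: 13.28
eef_pos: [0.4946, 0.0737, 0.0461]
orientation: [[-0.988, 0.157, 0.001], [0.157, 0.988, -0.0], [-0.001, 0.0, -1.0]]
ft_force: [-0.9, 0.7, -1.0]
gripper_width: 0.0076
grip_force: 78.4
```

```bash
python3 geo.py; python3 st.py 2
```

```text
marks mod60 51.0 0.101 [25.0, 49.0, 102.5, 178.0, 231.0, 291.0, 352.0] scene 51.0
t 13.28 tool yaw 170.98 slope -0.09 bar yaw 171.07 grip r 0.1449 dir 170.96 z 0.0946 axis miss (tool y) -0.0003 scene bar x [-0.0916 -0.0909  0.1245  0.1268] wristtop z -0.0539
T [-0.255  0.022] -0.116
t 13.48 dir 170.83 toolyaw 171.01 r 0.1463 z 0.0461 grip 0.0079
rxF,Ftan,Frad,Mz,Fz [-0.114 -0.778 -0.018 -0.002 -1.659] sd [0.029 0.198 0.713 0.109 1.349]
```

Call:
carry_out([
  [-1,[0,3,0],[0,0,0]],
  [-1,[-0.2,7.65,0],[0,0,0.0524]],
  [-1,[-0.2,7.65,0],[0,0,0.0524]],
  [-1,[-0.2,7.65,0],[0,0,0.0524]],
  [-1,[0,0,0],[0,0,0]],
])

```text
time_s: 13.95
eef_pos: [0.4982, 0.0977, 0.0457]
orientation: [[-0.949, 0.315, -0.003], [0.315, 0.949, -0.002], [0.002, -0.003, -1.0]]
ft_force: [-1.7, -7.6, -1.3]
gripper_width: 0.0077
grip_force: 81.4
```

```bash
python3 geo.py; python3 st.py 4
```

```text
marks mod60 50.5 0.11 [26.5, 48.5, 92.5, 153.0, 170.5, 230.5, 291.0, 352.0] scene 51.0
t 13.95 tool yaw 161.66 slope 2.32 bar yaw 159.33 grip r 0.1471 dir 161.8 z 0.0942 axis miss (tool y) 0.0063 scene bar x [-0.0928 -0.0926  0.1213  0.1248] wristtop z -0.0536
T [0.422 0.21  0.279 0.328] 0.31
t 14.25 dir 161.89 toolyaw 161.73 r 0.1472 z 0.0457 grip 0.0079
rxF,Ftan,Frad,Mz,Fz [ 0.999  6.786  0.082 -0.689 -1.225] sd [0.059 0.402 0.256 0.025 0.444]
```

Call:
carry_out([
  [-1,[0,0,0],[0,0,0]],
  [-1,[0,4,0],[0,0,0]],
  [-1,[0,4,0],[0,0,0]],
  [-1,[0,4,0],[0,0,0]],
  [-1,[-0.2,7.65,0],[0,0,0.0524]],
  [-1,[-0.2,7.65,0],[0,0,0.0524]],
  [-1,[0,0,0],[0,0,0]],
], force=120)

```text
time_s: 14.88
eef_pos: [0.5061, 0.1169, 0.0453]
orientation: [[-0.907, 0.421, -0.005], [0.421, 0.907, -0.008], [0.001, -0.01, -1.0]]
ft_force: [-4.4, -16.7, -0.8]
gripper_width: 0.0064
grip_force: 130.5
```

```bash
python3 geo.py; python3 st.py 4
```

```text
marks mod60 47.5 0.116 [28.0, 46.5, 108.0, 167.0, 227.5, 288.0, 348.5] scene 47.5
t 14.88 tool yaw 155.13 slope 5.79 bar yaw 149.34 grip r 0.1471 dir 153.55 z 0.0938 axis miss (tool y) 0.0109 scene bar x [-0.0963 -0.0935  0.1218  0.128 ] wristtop z -0.0533
T [0.734 0.662 0.768 0.689] 0.713
t 15.18 dir 153.62 toolyaw 155.22 r 0.1474 z 0.0453 grip 0.0071
rxF,Ftan,Frad,Mz,Fz [ 2.44  16.552 -3.814 -1.726 -1.073] sd [0.063 0.43  0.409 0.026 0.322]
```

Call:
carry_out([
  [-1,[-0.5,-11,0],[0,0,-0.095]],
  [-1,[-2,-11,0],[0,0,-0.095]],
  [-1,[0,0,0],[0,0,0]],
  [-1,[-0.8,7.6,0],[0,0,0.0524]],
  [-1,[-0.8,7.6,0],[0,0,0.0524]],
  [-1,[-0.8,7.6,0],[0,0,0.0524]],
  [-1,[0,0,0],[0,0,0]],
])

```text
time_s: 15.82
eef_pos: [0.5058, 0.1166, 0.0446]
orientation: [[-0.92, 0.391, -0.012], [0.392, 0.92, -0.009], [0.008, -0.013, -1.0]]
ft_force: [-7.9, -18.7, -1.3]
gripper_width: 0.0069
grip_force: 139.1
```

```bash
cat >> geo.py <<'E'
pt=lambda a:np.array([np.cos(np.radians(a)),np.sin(np.radians(a))])
uu=pt(by); n=np.array([-uu[1],uu[0]])
print("stud gaps (mm, <0 touches):",[(a,round(1000*abs((C+.085*pt(a)-g[:2])@n)-12,1)) for a in(129.6,229.6)])
E
sed -i 's/(129.6,229.6)/(129.6,229.6)/' geo.py; python3 geo.py; python3 st.py 4
```

```text
marks mod60 47.0 0.121 [46.5, 107.5, 166.5, 226.5, 287.5, 347.5] scene 47.0
t 15.82 tool yaw 156.95 slope 7.14 bar yaw 149.8 grip r 0.147 dir 153.79 z 0.0931 axis miss (tool y) 0.0103 scene bar x [-0.095  -0.0942  0.1186  0.1222] wristtop z -0.0528
stud gaps (mm, <0 touches): [(129.6, np.float64(27.6)), (229.6, np.float64(61.4))]
T [0.954 0.804 0.889 0.891] 0.885
t 16.12 dir 153.92 toolyaw 157.03 r 0.1475 z 0.0446 grip 0.0069
rxF,Ftan,Frad,Mz,Fz [ 2.882 19.54   0.306 -1.997  0.035] sd [0.05  0.341 0.306 0.031 0.19 ]
```

Call:
carry_out([
  [-1,[-0.6,7.6,0],[0,0,0.025]],
  [-1,[-0.6,7.6,0],[0,0,0.025]],
  [-1,[-1,7.6,0],[0,0,0.025]],
  [-1,[0,0,0],[0,0,0]],
])

```text
time_s: 16.5
eef_pos: [0.5157, 0.1343, 0.0441]
orientation: [[-0.888, 0.46, -0.015], [0.461, 0.888, -0.011], [0.008, -0.017, -1.0]]
ft_force: [-9.4, -19.6, 0.2]
gripper_width: 0.0068
grip_force: 144.2
```

```bash
python3 geo.py; python3 st.py 4
```

```text
marks mod60 33.5 0.121 [34.5, 94.0, 153.5, 213.5, 273.5, 334.5] scene 30.0
t 16.5 tool yaw 152.57 slope 7.7 bar yaw 144.88 grip r 0.1475 dir 145.52 z 0.0926 axis miss (tool y) 0.0017 scene bar x [-0.1008 -0.0978  0.1222  0.1241] wristtop z -0.0527
stud gaps (mm, <0 touches): [(129.6, np.float64(12.1)), (229.6, np.float64(71.0))]
T [0.869 0.766 0.785 0.799] 0.805
t 16.8 dir 145.4 toolyaw 152.69 r 0.1477 z 0.0444 grip 0.0066
rxF,Ftan,Frad,Mz,Fz [ 2.932 19.852 -3.277 -2.127 -0.309] sd [0.056 0.381 0.786 0.018 0.567]
```

Call:
carry_out([
  [-1,[0,-8,0],[0,0,0]],
  [-1,[25,0,-1],[0,0,0]],
  [-1,[25,0,-1],[0,0,0]],
  [-1,[25,0,0],[0,0,0]],
  [-1,[25,0,0],[0,0,0]],
  [-1,[-18,-33,0],[0,0,0]],
  [-1,[-18,-33,0],[0,0,0]],
  [-1,[-18,-33,0],[0,0,0]],
  [-1,[-18,-33,0],[0,0,0]],
  [-1,[-18,-33,0],[0,0,0]],
  [-1,[-18,-33,0],[0,0,0]],
  [-1,[-18,-33,0],[0,0,0]],
])

```text
time_s: 17.85
eef_pos: [0.4396, -0.0823, 0.0482]
orientation: [[-0.896, 0.444, 0.0], [0.444, 0.896, 0.0], [-0.0, 0.0, -1.0]]
ft_force: [0.1, 0.6, -1.7]
gripper_width: 0.0067
grip_force: 120.7
```

Call:
carry_out([
  [-1,[0,0,0],[0,0,-0.118]],
  [-1,[0,0,0],[0,0,-0.118]],
  [-1,[0,0,0],[0,0,-0.118]],
  [-1,[0,0,0],[0,0,-0.118]],
  [-1,[0,0,0],[0,0,-0.118]],
  [-1,[0,0,0],[0,0,-0.118]],
  [-1,[0,0,0],[0,0,-0.118]],
  [-1,[0,0,0],[0,0,-0.118]],
  [-1,[0,0,0],[0,0,-0.118]],
  [-1,[0,0,0],[0,0,0]],
  [-1,[0,0,0],[0,0,0]],
])

```text
time_s: 18.77
eef_pos: [0.4398, -0.0808, 0.0482]
orientation: [[-0.827, -0.563, 0.0], [-0.563, 0.827, 0.0], [-0.0, 0.0, -1.0]]
ft_force: [0.8, -0.3, -1.3]
gripper_width: 0.0065
grip_force: 120.7
```

```bash
python3 geo.py; python3 st.py 2
```

```text
marks mod60 30.0 0.126 [30.5, 89.5, 150.5, 209.5, 269.0, 331.5] scene 29.5
t 18.77 tool yaw 214.25 slope -0.21 bar yaw 214.46 grip r 0.2375 dir 213.71 z 0.0967 axis miss (tool y) -0.0031 scene bar x [-0.1243 -0.1222  0.0519  0.0529] wristtop z -0.0539
stud gaps (mm, <0 touches): [(129.6, np.float64(69.5)), (229.6, np.float64(13.3))]
T [ 0.017 -0.04 ] -0.011
t 18.97 dir 213.58 toolyaw 214.33 r 0.2375 z 0.0481 grip 0.0064
rxF,Ftan,Frad,Mz,Fz [-0.021 -0.089  0.335  0.01  -1.727] sd [0.012 0.052 0.185 0.041 0.072]
```

Call:
carry_out([
  [-1,[0,15.3,1.5],[0,0,0.078]],
  [-1,[0,0,0],[0,0,0]],
  [-1,[-25,0,0],[0,0,0]],
  [-1,[-20,0,0],[0,0,0]],
  [-1,[-10,0,0],[0,0,0]],
  [-1,[-5,0,0],[0,0,0]],
  [-1,[0,0,0],[0,0,0]],
])

```text
time_s: 19.6
eef_pos: [0.4835, -0.038, 0.0465]
orientation: [[-0.866, -0.5, 0.0], [-0.5, 0.866, 0.0], [-0.0, -0.0, -1.0]]
ft_force: [0.6, 0.2, -1.5]
gripper_width: 0.0066
grip_force: 120.7
```

```bash
python3 geo.py
```

```text
marks mod60 29.5 0.111 [6.0, 30.5, 89.5, 149.5, 209.5, 244.0, 269.0, 330.0] scene 30.0
t 19.6 tool yaw 210.03 slope -0.03 bar yaw 210.06 grip r 0.1777 dir 210.03 z 0.095 axis miss (tool y) -0.0001 scene bar x [-0.1187 -0.1177  0.0485  0.0531] wristtop z -0.0539
stud gaps (mm, <0 touches): [(129.6, np.float64(71.7)), (229.6, np.float64(16.5))]
```

Call:
carry_out([
  [-1,[-6,0,0],[0,0,0]],
  [-1,[-6,0,0],[0,0,0]],
  [-1,[-6,0,0],[0,0,0]],
  [-1,[-6,0,0],[0,0,0]],
  [-1,[-6,0,0],[0,0,0]],
  [-1,[-2,0,0],[0,0,0]],
  [-1,[0,5,0],[0,0,0]],
  [-1,[0,5,0],[0,0,0]],
  [-1,[0,5,0],[0,0,0]],
  [-1,[0,5,0],[0,0,0]],
  [-1,[0,0,0],[0,0,0]],
])

```text
time_s: 20.67
eef_pos: [0.5059, -0.0101, 0.0478]
orientation: [[-0.872, -0.489, 0.01], [-0.489, 0.872, -0.004], [-0.007, -0.009, -1.0]]
ft_force: [9.7, -14.1, -4.2]
gripper_width: 0.0067
grip_force: 132.0
```

```bash
python3 geo.py;python3 st.py 4
```

```text
marks mod60 30.0 0.127 [29.0, 89.5, 149.5, 190.5, 220.0, 269.0, 330.5] scene 29.5
t 20.67 tool yaw 209.27 slope 5.36 bar yaw 203.91 grip r 0.1452 dir 205.14 z 0.0963 axis miss (tool y) 0.0031 scene bar x [-0.0856 -0.0854  0.0404  0.041 ] wristtop z -0.0549
stud gaps (mm, <0 touches): [(129.6, np.float64(72.9)), (229.6, np.float64(21.7))]
T [0.647 0.486 0.592 0.574] 0.575
t 20.97 dir 205.04 toolyaw 209.24 r 0.145 z 0.0478 grip 0.0064
rxF,Ftan,Frad,Mz,Fz [ 2.261 15.597 -3.413 -1.686 -2.609] sd [0.068 0.469 0.856 0.027 0.431]
```

Call:
carry_out([
  [-1,[-0.3,5,0],[0,0,0]],
  [-1,[-0.8,7.6,0],[0,0,0.0524]],
  [-1,[-0.8,7.6,0],[0,0,0.0524]],
  [-1,[-0.8,7.6,0],[0,0,0.0524]],
  [-1,[-0.8,7.6,0],[0,0,0.0524]],
  [-1,[0,0,0],[0,0,0]],
  [-1,[0,0,0],[0,0,0]],
])

```text
time_s: 21.6
eef_pos: [0.4956, 0.0205, 0.0481]
orientation: [[-0.956, -0.292, 0.013], [-0.292, 0.956, -0.006], [-0.011, -0.01, -1.0]]
ft_force: [12.2, -17.4, -2.8]
gripper_width: 0.0067
grip_force: 140.0
```

```bash
python3 geo.py;python3 st.py 5
```

```text
marks mod60 19.0 0.09 [23.0, 81.0, 133.0, 253.0, 320.0] scene 20.0
t 21.6 tool yaw 196.97 slope 7.0 bar yaw 189.97 grip r 0.1457 dir 192.22 z 0.0966 axis miss (tool y) 0.0058 scene bar x [-0.0907 -0.09    0.0485  0.0588] wristtop z -0.0554
stud gaps (mm, <0 touches): [(129.6, np.float64(67.6)), (229.6, np.float64(36.5))]
T [0.681 0.798 0.774 0.741 0.756] 0.75
t 21.95 dir 192.01 toolyaw 196.97 r 0.1452 z 0.048 grip 0.0069
rxF,Ftan,Frad,Mz,Fz [ 2.856 19.673 -8.109 -2.106 -2.714] sd [0.053 0.367 0.343 0.03  0.364]
```

Call:
carry_out([
  [-1,[-1.2,5.1,0],[0,0,0.035]],
  [-1,[-1.2,5.1,0],[0,0,0.035]],
  [-1,[-1.2,5.1,0],[0,0,0.035]],
  [-1,[0,0,0],[0,0,0]],
  [-1,[0,0,0],[0,0,0]],
])

```text
time_s: 22.42
eef_pos: [0.4931, 0.0349, 0.0477]
orientation: [[-0.982, -0.188, 0.01], [-0.189, 0.982, -0.008], [-0.008, -0.009, -1.0]]
ft_force: [9.7, -19.6, -1.4]
gripper_width: 0.0068
grip_force: 143.6
```

```bash
python3 geo.py;python3 st.py 5
```

```text
marks mod60 17.0 0.062 [19.5, 41.0, 77.0, 118.5, 252.0, 317.0] scene 17.5
t 22.42 tool yaw 190.87 slope 7.57 bar yaw 183.3 grip r 0.1457 dir 186.47 z 0.0962 axis miss (tool y) 0.0081 scene bar x [-0.0892 -0.0891  0.1215  0.1255] wristtop z -0.0549
stud gaps (mm, <0 touches): [(129.6, np.float64(64.6)), (229.6, np.float64(41.4))]
T [0.825 0.674 0.946 0.819 0.784] 0.809
t 22.77 dir 186.22 toolyaw 190.87 r 0.1454 z 0.0477 grip 0.0068
rxF,Ftan,Frad,Mz,Fz [ 3.022 20.781 -7.445 -2.212 -2.672] sd [0.066 0.454 0.606 0.042 0.592]
```

Call:
carry_out([
  [-1,[-0.8,5.1,0],[0,0,0.035]],
  [-1,[-0.8,5.1,0],[0,0,0.035]],
  [-1,[0,0,0],[0,0,0]],
  [-1,[0,0,0],[0,0,0]],
])

```text
time_s: 23.15
eef_pos: [0.4922, 0.045, 0.0475]
orientation: [[-0.993, -0.119, 0.009], [-0.119, 0.993, -0.008], [-0.008, -0.009, -1.0]]
ft_force: [8.7, -20.4, -2.7]
gripper_width: 0.0067
grip_force: 142.7
```

```bash
python3 geo.py;python3 st.py 5
```

```text
marks mod60 13.5 0.084 [14.5, 40.5, 73.0, 118.0, 263.5, 312.5] scene 13.0
t 23.15 tool yaw 186.85 slope 7.43 bar yaw 179.42 grip r 0.1459 dir 182.47 z 0.096 axis miss (tool y) 0.0078 scene bar x [-0.0913 -0.0898  0.1229  0.1245] wristtop z -0.0548
stud gaps (mm, <0 touches): [(129.6, np.float64(60.7)), (229.6, np.float64(45.5))]
T [0.965 0.617 0.712 0.784 0.775] 0.771
t 23.5 dir 182.22 toolyaw 186.85 r 0.1455 z 0.0475 grip 0.0067
rxF,Ftan,Frad,Mz,Fz [ 2.986 20.516 -8.174 -2.215 -2.307] sd [0.098 0.673 0.461 0.04  0.61 ]
```

Call:
carry_out([
  [-1,[-0.9,5.1,0],[0,0,0.035]],
  [-1,[-0.9,5.1,0],[0,0,0.035]],
  [-1,[0,0,0],[0,0,0]],
  [-1,[0,0,0],[0,0,0]],
])

```text
time_s: 23.88
eef_pos: [0.492, 0.0549, 0.0474]
orientation: [[-0.999, -0.049, 0.008], [-0.049, 0.999, -0.008], [-0.007, -0.009, -1.0]]
ft_force: [8.3, -20.5, -2.8]
gripper_width: 0.0068
grip_force: 142.7
```

```bash
python3 geo.py;python3 st.py 5
```

```text
marks mod60 9.0 0.061 [10.0, 43.0, 70.0, 114.0, 247.0, 309.0] scene 9.0
t 23.88 tool yaw 182.82 slope 7.41 bar yaw 175.41 grip r 0.146 dir 178.53 z 0.0959 axis miss (tool y) 0.008 scene bar x [-0.0914 -0.0904  0.1203  0.1236] wristtop z -0.0547
stud gaps (mm, <0 touches): [(129.6, np.float64(56.9)), (229.6, np.float64(49.0))]
T [0.807 0.904 0.93  0.858 0.799] 0.86
t 24.23 dir 178.3 toolyaw 182.84 r 0.1457 z 0.0474 grip 0.0065
rxF,Ftan,Frad,Mz,Fz [ 3.032 20.815 -9.017 -2.172 -2.241] sd [0.048 0.33  0.414 0.025 0.651]
```

Call:
carry_out([
  [-1,[-0.9,5.1,0],[0,0,0.035]],
  [-1,[-0.9,5.1,0],[0,0,0.035]],
  [-1,[0,0,0],[0,0,0]],
  [-1,[0,0,0],[0,0,0]],
])

```text
time_s: 24.62
eef_pos: [0.4925, 0.0649, 0.0472]
orientation: [[-1.0, 0.021, 0.006], [0.021, 1.0, -0.009], [-0.006, -0.009, -1.0]]
ft_force: [7.5, -21.2, -2.4]
gripper_width: 0.0067
grip_force: 142.2
```

```bash
python3 geo.py;python3 st.py 5
```

```text
marks mod60 5.5 0.058 [5.5, 38.0, 110.5, 191.5, 245.0, 305.0] scene 6.0
t 24.62 tool yaw 178.82 slope 7.34 bar yaw 171.49 grip r 0.146 dir 174.59 z 0.0957 axis miss (tool y) 0.008 scene bar x [-0.0923 -0.0887  0.1193  0.1203] wristtop z -0.0544
stud gaps (mm, <0 touches): [(129.6, np.float64(52.7)), (229.6, np.float64(52.3))]
T [0.696 0.857 1.016 0.831 0.826] 0.845
t 24.97 dir 174.37 toolyaw 178.82 r 0.1458 z 0.0472 grip 0.0064
rxF,Ftan,Frad,Mz,Fz [ 2.995 20.544 -9.093 -2.15  -2.277] sd [0.088 0.604 0.426 0.019 0.193]
```

Call:
carry_out([
  [-1,[-1,5.1,0],[0,0,0.035]],
  [-1,[-1,5.1,0],[0,0,0.035]],
  [-1,[0,0,0],[0,0,0]],
  [-1,[0,0,0],[0,0,0]],
])

```text
time_s: 25.35
eef_pos: [0.4937, 0.0748, 0.047]
orientation: [[-0.996, 0.09, 0.004], [0.09, 0.996, -0.009], [-0.005, -0.009, -1.0]]
ft_force: [5.5, -22.2, -2.1]
gripper_width: 0.0071
grip_force: 142.0
```

```bash
python3 geo.py;python3 st.py 5
```

```text
marks mod60 1.0 0.058 [1.5, 34.5, 104.5, 166.5, 194.0, 241.0, 301.5] scene 1.0
t 25.35 tool yaw 174.82 slope 7.29 bar yaw 167.53 grip r 0.1461 dir 170.69 z 0.0955 axis miss (tool y) 0.0081 scene bar x [-0.0913 -0.0912  0.1218  0.1241] wristtop z -0.0542
stud gaps (mm, <0 touches): [(129.6, np.float64(48.3)), (229.6, np.float64(55.0))]
T [1.003 0.872 0.793 0.861 0.878] 0.882
t 25.7 dir 170.48 toolyaw 174.81 r 0.1459 z 0.047 grip 0.0069
rxF,Ftan,Frad,Mz,Fz [ 3.024 20.722 -9.07  -2.143 -1.461] sd [0.062 0.422 0.33  0.027 0.436]
```

Call:
carry_out([
  [-1,[-1,5.1,0],[0,0,0.035]],
  [-1,[-0.5,2.5,0],[0,0,0.0175]],
  [-1,[0,0,0],[0,0,0]],
  [-1,[0,0,0],[0,0,0]],
])

```text
time_s: 26.08
eef_pos: [0.495, 0.0818, 0.0468]
orientation: [[-0.99, 0.143, 0.003], [0.143, 0.99, -0.01], [-0.004, -0.009, -1.0]]
ft_force: [4.5, -22.1, -2.4]
gripper_width: 0.0067
grip_force: 143.3
```

```bash
python3 geo.py;python3 st.py 5
```

```text
marks mod60 0.0 0.096 [1.0, 32.5, 99.5, 148.5, 178.5, 239.0, 299.5, 359.5] scene 59.5
t 26.08 tool yaw 171.8 slope 7.46 bar yaw 164.33 grip r 0.1462 dir 167.89 z 0.0953 axis miss (tool y) 0.0092 scene bar x [-0.0921 -0.0905  0.1214  0.1245] wristtop z -0.054
stud gaps (mm, <0 touches): [(129.6, np.float64(45.5)), (229.6, np.float64(56.1))]
T [0.837 0.701 1.052 0.864 0.781] 0.847
t 26.43 dir 167.71 toolyaw 171.79 r 0.1461 z 0.0468 grip 0.0072
rxF,Ftan,Frad,Mz,Fz [ 3.016 20.65  -9.108 -2.169 -1.162] sd [0.131 0.895 0.439 0.024 0.427]
```

Call:
carry_out([
  [-1,[-0.9,5.1,0],[0,0,0.025]],
  [-1,[-0.5,2.5,0],[0,0,0.0125]],
  [-1,[0,0,0],[0,0,0]],
  [-1,[0,0,0],[0,0,0]],
])

```text
time_s: 26.82
eef_pos: [0.4965, 0.0888, 0.0466]
orientation: [[-0.984, 0.18, 0.001], [0.18, 0.984, -0.01], [-0.003, -0.01, -1.0]]
ft_force: [2.8, -22.6, -1.1]
gripper_width: 0.0064
grip_force: 143.4
```

```bash
python3 geo.py;python3 st.py 6
```

```text
marks mod60 54.0 0.107 [27.5, 54.0, 93.5, 124.5, 173.5, 234.5, 295.0, 357.0] scene 55.5
t 26.82 tool yaw 169.64 slope 7.49 bar yaw 162.15 grip r 0.1463 dir 165.05 z 0.0951 axis miss (tool y) 0.0075 scene bar x [-0.093  -0.0914  0.1231  0.1246] wristtop z -0.0538
stud gaps (mm, <0 touches): [(129.6, np.float64(41.1)), (229.6, np.float64(59.1))]
T [0.791 0.825 0.913 0.992 0.796 0.902] 0.87
t 27.22 dir 164.87 toolyaw 169.64 r 0.1462 z 0.0466 grip 0.0067
rxF,Ftan,Frad,Mz,Fz [ 3.044 20.821 -8.895 -2.174 -1.324] sd [0.07  0.478 0.532 0.035 0.909]
```

Call:
carry_out([
  [-1,[-0.5,2.6,0],[0,0,0.015]],
  [-1,[-0.5,2.6,0],[0,0,0.015]],
  [-1,[0,0,0],[0,0,0]],
  [-1,[0,0,0],[0,0,0]],
])

```text
time_s: 27.6
eef_pos: [0.4977, 0.0932, 0.0465]
orientation: [[-0.978, 0.21, -0.0], [0.21, 0.978, -0.011], [-0.002, -0.01, -1.0]]
ft_force: [2.2, -23.9, -1.8]
gripper_width: 0.0068
grip_force: 145.9
```

```bash
python3 geo.py;python3 st.py 6
```

```text
marks mod60 54.0 0.092 [26.5, 52.0, 84.0, 153.0, 174.0, 233.5, 295.0, 353.5] scene 54.0
t 27.6 tool yaw 167.89 slope 7.86 bar yaw 160.03 grip r 0.1463 dir 163.25 z 0.095 axis miss (tool y) 0.0083 scene bar x [-0.0922 -0.0909  0.1191  0.1236] wristtop z -0.0537
stud gaps (mm, <0 touches): [(129.6, np.float64(39.3)), (229.6, np.float64(59.4))]
T [0.943 0.903 0.902 0.979 0.943 0.974] 0.941
t 28.0 dir 163.08 toolyaw 167.89 r 0.1463 z 0.0465 grip 0.0066
rxF,Ftan,Frad,Mz,Fz [ 3.18  21.742 -9.168 -2.239 -1.301] sd [0.019 0.134 0.379 0.04  0.502]
```

Call:
carry_out([
  [-1,[-0.5,2.6,0],[0,0,0.015]],
  [-1,[-0.5,2.6,0],[0,0,0.015]],
  [-1,[0,0,0],[0,0,0]],
  [-1,[0,0,0],[0,0,0]],
])

```text
time_s: 28.38
eef_pos: [0.4991, 0.0978, 0.0463]
orientation: [[-0.971, 0.239, -0.002], [0.239, 0.971, -0.011], [-0.001, -0.011, -1.0]]
ft_force: [2.7, -23.9, -0.9]
gripper_width: 0.0065
grip_force: 145.4
```

```bash
python3 geo.py;python3 st.py 6
```

```text
marks mod60 51.5 0.106 [26.5, 50.0, 81.0, 141.0, 172.5, 231.0, 292.0, 352.5] scene 52.0
t 28.38 tool yaw 166.17 slope 7.8 bar yaw 158.37 grip r 0.1464 dir 161.29 z 0.0948 axis miss (tool y) 0.0075 scene bar x [-0.0936 -0.0932  0.1194  0.1255] wristtop z -0.0536
stud gaps (mm, <0 touches): [(129.6, np.float64(36.4)), (229.6, np.float64(61.0))]
T [0.836 0.874 0.857 0.951 0.997 0.991] 0.918
t 28.78 dir 161.14 toolyaw 166.17 r 0.1463 z 0.0464 grip 0.0069
rxF,Ftan,Frad,Mz,Fz [ 3.151 21.527 -8.732 -2.233 -1.011] sd [0.055 0.377 0.496 0.019 0.4  ]
```

Call:
carry_out([
  [-1,[-0.5,2.6,0],[0,0,0.015]],
  [-1,[-0.5,2.6,0],[0,0,0.015]],
  [-1,[0,0,0],[0,0,0]],
  [-1,[0,0,0],[0,0,0]],
])

```text
time_s: 29.17
eef_pos: [0.5006, 0.1025, 0.0462]
orientation: [[-0.963, 0.268, -0.003], [0.268, 0.963, -0.011], [-0.0, -0.011, -1.0]]
ft_force: [0.9, -23.2, -1.8]
gripper_width: 0.0063
grip_force: 146.0
```

```bash
python3 geo.py;python3 st.py 6
```

```text
marks mod60 49.5 0.11 [27.0, 49.0, 169.5, 229.0, 289.5, 349.5] scene 50.0
t 29.17 tool yaw 164.45 slope 7.88 bar yaw 156.57 grip r 0.1465 dir 159.36 z 0.0947 axis miss (tool y) 0.0072 scene bar x [-0.096  -0.0922  0.1229  0.1256] wristtop z -0.0535
stud gaps (mm, <0 touches): [(129.6, np.float64(33.7)), (229.6, np.float64(62.2))]
T [1.053 0.902 0.865 0.975 0.871 0.891] 0.926
t 29.57 dir 159.22 toolyaw 164.46 r 0.1464 z 0.0462 grip 0.0068
rxF,Ftan,Frad,Mz,Fz [ 3.184 21.74  -8.951 -2.258 -0.891] sd [0.05  0.344 0.341 0.034 0.307]
```

Call:
carry_out([
  [-1,[-0.5,2.6,0],[0,0,0.015]],
  [-1,[-0.5,2.6,0],[0,0,0.015]],
  [-1,[0,0,0],[0,0,0]],
  [-1,[0,0,0],[0,0,0]],
])

```text
time_s: 29.95
eef_pos: [0.5024, 0.107, 0.046]
orientation: [[-0.955, 0.297, -0.004], [0.297, 0.955, -0.012], [0.0, -0.012, -1.0]]
ft_force: [-0.3, -22.9, -0.6]
gripper_width: 0.0066
grip_force: 147.4
```

```bash
python3 geo.py;python3 st.py 6
```

```text
marks mod60 48.0 0.114 [27.0, 47.0, 108.0, 167.5, 227.5, 288.5, 347.5] scene 47.5
t 29.95 tool yaw 162.73 slope 8.09 bar yaw 154.64 grip r 0.1465 dir 157.49 z 0.0946 axis miss (tool y) 0.0074 scene bar x [-0.0961 -0.0946  0.1207  0.1244] wristtop z -0.0534
stud gaps (mm, <0 touches): [(129.6, np.float64(31.3)), (229.6, np.float64(62.8))]
T [0.913 0.944 0.746 0.879 0.835 1.045] 0.894
t 30.35 dir 157.35 toolyaw 162.73 r 0.1465 z 0.0461 grip 0.0067
rxF,Ftan,Frad,Mz,Fz [ 3.187 21.754 -9.038 -2.293 -1.067] sd [0.083 0.563 0.62  0.018 0.238]
```

Call:
carry_out([
  [-1,[-0.5,2.6,0],[0,0,0.013]],
  [-1,[-0.5,2.6,0],[0,0,0.013]],
  [-1,[0,0,0],[0,0,0]],
  [-1,[0,0,0],[0,0,0]],
])

```text
time_s: 30.73
eef_pos: [0.5041, 0.1111, 0.0459]
orientation: [[-0.947, 0.322, -0.005], [0.322, 0.947, -0.012], [0.001, -0.013, -1.0]]
ft_force: [-1.9, -24.5, 0.4]
gripper_width: 0.0065
grip_force: 151.0
```

```bash
python3 geo.py;python3 st.py 6
```

```text
marks mod60 47.0 0.118 [26.5, 46.0, 107.0, 166.5, 226.0, 287.0, 347.5] scene 47.0
t 30.73 tool yaw 161.2 slope 8.59 bar yaw 152.62 grip r 0.1465 dir 155.77 z 0.0944 axis miss (tool y) 0.0081 scene bar x [-0.095  -0.0927  0.1225  0.1229] wristtop z -0.0533
stud gaps (mm, <0 touches): [(129.6, np.float64(29.3)), (229.6, np.float64(62.8))]Traceback (most recent call last):
  File "st.py", line 7, in <module>
    F=s["ft_force"][:2]; R.append([-F@t*r, -F@t, F@e/r, s["torque"][2], s["ft_force"][2]]); cam("wrist")
                                                                                            ~~~^^^^^^^^^
  File "h.py", line 4, in cam
    c=optics.camera(n); h=c["image"].shape[0]; f=h/2/np.tan(np.radians(c["fovy"])/2)
ValueError: 200 camera calls are used up
```

Call:
carry_out([
  [-1,[-0.5,2.6,0],[0,0,0.013]],
  [-1,[-0.5,2.6,0],[0,0,0.013]],
  [-1,[0,0,0],[0,0,0]],
  [-1,[0,0,0],[0,0,0]],
])

```text
time_s: 31.42
eef_pos: [0.5059, 0.115, 0.0457]
orientation: [[-0.938, 0.347, -0.007], [0.347, 0.938, -0.013], [0.002, -0.015, -1.0]]
ft_force: [-2.8, -25.3, -0.2]
gripper_width: 0.0069
grip_force: 154.2
```

```bash
python3 geo.py;python3 st.py 6
```

```text
Traceback (most recent call last):
  File "geo.py", line 4, in <module>
    t,w,sc=cam("top"),cam("wrist"),cam("scene"); m=marks(t["image"],t); print("marks mod60",m[0],round(m[1],3),m[2],"scene",marks(sc["image"],sc)[0])
           ~~~^^^^^^^
  File "h.py", line 4, in cam
    c=optics.camera(n); h=c["image"].shape[0]; f=h/2/np.tan(np.radians(c["fovy"])/2)
ValueError: 200 camera calls are used up
Traceback (most recent call last):
  File "st.py", line 7, in <module>
    F=s["ft_force"][:2]; R.append([-F@t*r, -F@t, F@e/r, s["torque"][2], s["ft_force"][2]]); cam("wrist")
                                                                                            ~~~^^^^^^^^^
  File "h.py", line 4, in cam
    c=optics.camera(n); h=c["image"].shape[0]; f=h/2/np.tan(np.radians(c["fovy"])/2)
ValueError: 200 camera calls are used up
```

```bash
sed -i 's/; cam("wrist")//' st.py; python3 st.py
```

```text
T [1.078] 1.078
t 31.42 dir 153.93 toolyaw 159.68 r 0.1466 z 0.0457 grip 0.0069
rxF,Ftan,Frad,Mz,Fz [ 3.508 23.927 -8.604 -2.43  -0.23 ] sd [0. 0. 0. 0. 0.]
```

Call:
carry_out([
  [-1,[0,0,0],[0,0,0]],
])

```text
time_s: 31.5
eef_pos: [0.5059, 0.115, 0.0457]
orientation: [[-0.938, 0.347, -0.007], [0.347, 0.938, -0.013], [0.002, -0.014, -1.0]]
ft_force: [-3.4, -25.8, -1.3]
gripper_width: 0.0069
grip_force: 154.1
```

```bash
python3 st.py
```

```text
T [1.119] 1.119
t 31.5 dir 153.95 toolyaw 159.67 r 0.1466 z 0.0457 grip 0.0069
rxF,Ftan,Frad,Mz,Fz [ 3.612 24.632 -8.273 -2.493 -1.301] sd [0. 0. 0. 0. 0.]
```

Call:
carry_out([
  [-1,[0,0,0],[0,0,0]],
])

```text
time_s: 31.58
eef_pos: [0.5058, 0.115, 0.0457]
orientation: [[-0.938, 0.347, -0.007], [0.347, 0.938, -0.013], [0.002, -0.015, -1.0]]
ft_force: [-2.6, -25.7, -0.1]
gripper_width: 0.0067
grip_force: 154.1
```

```bash
python3 st.py
```

```text
T [1.051] 1.051
t 31.58 dir 153.96 toolyaw 159.67 r 0.1467 z 0.0457 grip 0.0067
rxF,Ftan,Frad,Mz,Fz [ 3.551 24.21  -8.973 -2.5   -0.057] sd [0. 0. 0. 0. 0.]
```

Call:
carry_out([
  [-1,[0,0,0],[0,0,0]],
])

```text
time_s: 31.67
eef_pos: [0.5059, 0.115, 0.0457]
orientation: [[-0.938, 0.347, -0.007], [0.347, 0.938, -0.013], [0.002, -0.014, -1.0]]
ft_force: [-2.3, -26.2, -0.4]
gripper_width: 0.0064
grip_force: 154.1
```

```bash
python3 st.py
```

```text
T [1.112] 1.112
t 31.67 dir 153.96 toolyaw 159.67 r 0.1466 z 0.0457 grip 0.0064
rxF,Ftan,Frad,Mz,Fz [ 3.595 24.515 -9.407 -2.482 -0.359] sd [0. 0. 0. 0. 0.]
```

Call:
carry_out([
  [-1,[-0.5,2.6,0],[0,0,0.012]],
  [-1,[-0.5,2.6,0],[0,0,0.012]],
  [-1,[0,0,0],[0,0,0]],
  [-1,[0,0,0],[0,0,0]],
])

```text
time_s: 32.0
eef_pos: [0.5078, 0.1189, 0.0455]
orientation: [[-0.929, 0.37, -0.008], [0.37, 0.929, -0.014], [0.003, -0.016, -1.0]]
ft_force: [-3.2, -26.4, -0.3]
gripper_width: 0.0068
grip_force: 157.8
```

```bash
python3 st.py
```

```text
T [1.027] 1.027
t 32.0 dir 152.23 toolyaw 158.26 r 0.1467 z 0.0455 grip 0.0068
rxF,Ftan,Frad,Mz,Fz [ 3.644 24.84  -9.417 -2.616 -0.28 ] sd [0. 0. 0. 0. 0.]
```

Call:
carry_out([
  [-1,[0,0,0],[0,0,0]],
])

```text
time_s: 32.08
eef_pos: [0.5078, 0.1189, 0.0455]
orientation: [[-0.929, 0.37, -0.008], [0.37, 0.929, -0.014], [0.003, -0.016, -1.0]]
ft_force: [-3.4, -26.1, -0.2]
gripper_width: 0.0068
grip_force: 157.8
```

```bash
python3 st.py
```

```text
T [1.066] 1.066
t 32.08 dir 152.25 toolyaw 158.26 r 0.1467 z 0.0455 grip 0.0068
rxF,Ftan,Frad,Mz,Fz [ 3.614 24.64  -9.15  -2.547 -0.246] sd [0. 0. 0. 0. 0.]
```

Call:
carry_out([
  [-1,[0,0,0],[0,0,0]],
])

```text
time_s: 32.17
eef_pos: [0.5078, 0.1189, 0.0455]
orientation: [[-0.929, 0.37, -0.008], [0.37, 0.929, -0.014], [0.003, -0.016, -1.0]]
ft_force: [-3.6, -26.5, 0.2]
gripper_width: 0.0068
grip_force: 157.8
```

```bash
python3 st.py
```

```text
T [1.139] 1.139
t 32.17 dir 152.25 toolyaw 158.26 r 0.1467 z 0.0455 grip 0.0068
rxF,Ftan,Frad,Mz,Fz [ 3.69  25.151 -9.134 -2.551  0.235] sd [0. 0. 0. 0. 0.]
```

Call:
carry_out([
  [-1,[0,0,0],[0,0,0]],
])

```text
time_s: 32.25
eef_pos: [0.5078, 0.1189, 0.0456]
orientation: [[-0.929, 0.37, -0.008], [0.37, 0.929, -0.014], [0.003, -0.016, -1.0]]
ft_force: [-2.5, -27.1, -1.1]
gripper_width: 0.0066
grip_force: 157.8
```

```bash
python3 st.py
```

```text
T [1.119] 1.119
t 32.25 dir 152.25 toolyaw 158.26 r 0.1467 z 0.0456 grip 0.0066
rxF,Ftan,Frad,Mz,Fz [  3.686  25.128 -10.399  -2.567  -1.118] sd [0. 0. 0. 0. 0.]
```

Call:
carry_out([
  [-1,[-0.5,2.6,0],[0,0,0.012]],
  [-1,[-0.5,2.6,0],[0,0,0.012]],
  [-1,[0,0,0],[0,0,0]],
  [-1,[0,0,0],[0,0,0]],
])

```text
time_s: 32.58
eef_pos: [0.5098, 0.1228, 0.0453]
orientation: [[-0.919, 0.393, -0.01], [0.393, 0.919, -0.014], [0.003, -0.017, -1.0]]
ft_force: [-3.8, -27.4, 0.2]
gripper_width: 0.0068
grip_force: 161.4
```

```bash
python3 st.py
```

```text
T [1.093] 1.093
t 32.58 dir 150.54 toolyaw 156.85 r 0.1467 z 0.0453 grip 0.0068
rxF,Ftan,Frad,Mz,Fz [  3.769  25.688 -10.186  -2.676   0.159] sd [0. 0. 0. 0. 0.]
```

Call:
carry_out([
  [-1,[0,0,0],[0,0,0]],
])

```text
time_s: 32.67
eef_pos: [0.5098, 0.1228, 0.0453]
orientation: [[-0.92, 0.393, -0.01], [0.393, 0.919, -0.014], [0.003, -0.017, -1.0]]
ft_force: [-4.3, -28.3, 1.2]
gripper_width: 0.0068
grip_force: 161.4
```

```bash
python3 st.py
```

```text
T [1.306] 1.306
t 32.67 dir 150.54 toolyaw 156.85 r 0.1467 z 0.0453 grip 0.0068
rxF,Ftan,Frad,Mz,Fz [  3.928  26.767 -10.148  -2.622   1.22 ] sd [0. 0. 0. 0. 0.]
```

Call:
carry_out([
  [-1,[0,0,0],[0,0,0]],
])

```text
time_s: 32.75
eef_pos: [0.5098, 0.1228, 0.0453]
orientation: [[-0.919, 0.393, -0.01], [0.393, 0.919, -0.014], [0.003, -0.017, -1.0]]
ft_force: [-4.8, -26.9, -0.5]
gripper_width: 0.0067
grip_force: 161.4
```

```bash
python3 st.py
```

```text
T [1.155] 1.155
t 32.75 dir 150.55 toolyaw 156.85 r 0.1468 z 0.0453 grip 0.0067
rxF,Ftan,Frad,Mz,Fz [ 3.783 25.777 -9.057 -2.628 -0.484] sd [0. 0. 0. 0. 0.]
```

Call:
carry_out([
  [-1,[0,0,0],[0,0,0]],
])

```text
time_s: 32.83
eef_pos: [0.5098, 0.1228, 0.0454]
orientation: [[-0.919, 0.393, -0.01], [0.393, 0.919, -0.014], [0.003, -0.017, -1.0]]
ft_force: [-5.3, -26.9, 0.6]
gripper_width: 0.007
grip_force: 161.4
```

```bash
python3 st.py
```

```text
T [1.17] 1.17
t 32.83 dir 150.55 toolyaw 156.85 r 0.1468 z 0.0454 grip 0.007
rxF,Ftan,Frad,Mz,Fz [ 3.827 26.077 -8.605 -2.657  0.638] sd [0. 0. 0. 0. 0.]
```

Call:
carry_out([
  [-1,[-0.6,3.2,0],[0,0,0.014]],
  [-1,[-0.6,3.2,0],[0,0,0.014]],
  [-1,[0,0,0],[0,0,0]],
  [-1,[0,0,0],[0,0,0]],
])

```text
time_s: 33.17
eef_pos: [0.5125, 0.1274, 0.0451]
orientation: [[-0.908, 0.419, -0.012], [0.419, 0.908, -0.015], [0.004, -0.019, -1.0]]
ft_force: [-4.7, -28.5, -0.0]
gripper_width: 0.0067
grip_force: 165.8
```

```bash
python3 st.py
```

```text
T [1.124] 1.124
t 33.17 dir 148.44 toolyaw 155.21 r 0.1468 z 0.0451 grip 0.0067
rxF,Ftan,Frad,Mz,Fz [ 3.9230e+00  2.6723e+01 -1.0900e+01 -2.8000e+00 -1.7000e-02] sd [0. 0. 0. 0. 0.]
```

Call:
carry_out([
  [-1,[0,0,0],[0,0,0]],
])

```text
time_s: 33.25
eef_pos: [0.5125, 0.1274, 0.0451]
orientation: [[-0.908, 0.419, -0.012], [0.419, 0.908, -0.015], [0.004, -0.019, -1.0]]
ft_force: [-6.1, -28.3, 0.3]
gripper_width: 0.0065
grip_force: 165.8
```

```bash
python3 st.py
```

```text
T [1.244] 1.244
t 33.25 dir 148.46 toolyaw 155.21 r 0.1468 z 0.0451 grip 0.0065
rxF,Ftan,Frad,Mz,Fz [ 4.012 27.322 -9.595 -2.769  0.338] sd [0. 0. 0. 0. 0.]
```

Call:
carry_out([
  [-1,[0,0,0],[0,0,0]],
])

```text
time_s: 33.33
eef_pos: [0.5125, 0.1274, 0.0451]
orientation: [[-0.908, 0.419, -0.012], [0.419, 0.908, -0.015], [0.004, -0.019, -1.0]]
ft_force: [-5.8, -28.0, -0.3]
gripper_width: 0.0066
grip_force: 165.8
```

```bash
python3 st.py
```

```text
T [1.231] 1.231
t 33.33 dir 148.46 toolyaw 155.2 r 0.1468 z 0.0451 grip 0.0066
rxF,Ftan,Frad,Mz,Fz [ 3.951 26.907 -9.732 -2.72  -0.257] sd [0. 0. 0. 0. 0.]
```

Call:
carry_out([
  [-1,[0,0,0],[0,0,0]],
])

```text
time_s: 33.42
eef_pos: [0.5125, 0.1274, 0.0451]
orientation: [[-0.908, 0.419, -0.012], [0.419, 0.908, -0.015], [0.004, -0.019, -1.0]]
ft_force: [-5.5, -28.1, 0.3]
gripper_width: 0.0063
grip_force: 165.8
```

```bash
python3 st.py
```

```text
T [1.186] 1.186
t 33.42 dir 148.46 toolyaw 155.2 r 0.1468 z 0.0451 grip 0.0063
rxF,Ftan,Frad,Mz,Fz [ 3.939 26.831 -9.985 -2.753  0.31 ] sd [0. 0. 0. 0. 0.]
```

Call:
carry_out([
  [-1,[-0.8,3,0],[0,0,0]],
  [-1,[-0.8,3,0],[0,0,0]],
  [-1,[0,0,0],[0,0,0]],
  [-1,[0,0,0],[0,0,0]],
])

```text
time_s: 33.75
eef_pos: [0.5145, 0.1309, 0.0447]
orientation: [[-0.907, 0.421, -0.015], [0.421, 0.907, -0.017], [0.007, -0.022, -1.0]]
ft_force: [-9.4, -30.6, -0.4]
gripper_width: 0.0066
grip_force: 177.0
```

```bash
python3 st.py
```

```text
T [1.482] 1.482
t 33.75 dir 146.88 toolyaw 155.1 r 0.1469 z 0.0447 grip 0.0066
rxF,Ftan,Frad,Mz,Fz [ 4.521 30.766 -8.894 -3.038 -0.411] sd [0. 0. 0. 0. 0.]
```

Call:
carry_out([
  [-1,[0,0,0],[0,0,0]],
])

```text
time_s: 33.83
eef_pos: [0.5145, 0.1308, 0.0447]
orientation: [[-0.907, 0.421, -0.015], [0.421, 0.907, -0.017], [0.007, -0.022, -1.0]]
ft_force: [-8.3, -30.5, 0.5]
gripper_width: 0.007
grip_force: 177.0
```

```bash
python3 st.py
```

```text
T [1.393] 1.393
t 33.83 dir 146.9 toolyaw 155.1 r 0.147 z 0.0447 grip 0.007
rxF,Ftan,Frad,Mz,Fz [ 4.414 30.036 -9.691 -3.021  0.473] sd [0. 0. 0. 0. 0.]
```

Call:
carry_out([
  [-1,[0,0,0],[0,0,0]],
])

```text
time_s: 33.92
eef_pos: [0.5145, 0.1308, 0.0447]
orientation: [[-0.907, 0.421, -0.015], [0.421, 0.907, -0.017], [0.007, -0.022, -1.0]]
ft_force: [-8.8, -30.4, 0.7]
gripper_width: 0.0068
grip_force: 177.0
```

```bash
python3 st.py
```

```text
T [1.443] 1.443
t 33.92 dir 146.91 toolyaw 155.1 r 0.147 z 0.0447 grip 0.0068
rxF,Ftan,Frad,Mz,Fz [ 4.449 30.277 -9.232 -3.006  0.657] sd [0. 0. 0. 0. 0.]
```

Call:
carry_out([
  [-1,[0,0,0],[0,0,0]],
])

```text
time_s: 34.0
eef_pos: [0.5145, 0.1308, 0.0447]
orientation: [[-0.907, 0.421, -0.015], [0.421, 0.907, -0.017], [0.007, -0.022, -1.0]]
ft_force: [-8.3, -29.6, 0.1]
gripper_width: 0.0067
grip_force: 177.0
```

```bash
python3 st.py; python3 -c "
from station import state; s=state(); print(s['torque'],s['ft_force'],s['joint_torque'].round(2))"
```

```text
T [1.241] 1.241
t 34.0 dir 146.9 toolyaw 155.1 r 0.1469 z 0.0447 grip 0.0067
rxF,Ftan,Frad,Mz,Fz [ 4.312 29.345 -9.168 -3.071  0.075] sd [0. 0. 0. 0. 0.]
[-6.25386024  1.44750884 -3.07067015] [ -8.344578   -29.58979832   0.07495219] [-17.72 -55.72 -12.96 -22.13  -2.04  -2.74   3.13]
```

Call:
carry_out([
  [-1,[0,-10,0],[0,0,0]],
  [-1,[0,-10,0],[0,0,0]],
  [-1,[0,-10,0],[0,0,0]],
  [-1,[0,0,0],[0,0,0]],
  [-1,[0,0,0],[0,0,0]],
])

```text
time_s: 34.42
eef_pos: [0.5063, 0.1152, 0.046]
orientation: [[-0.914, 0.406, -0.006], [0.406, 0.914, -0.005], [0.004, -0.007, -1.0]]
ft_force: [-4.0, -9.8, -0.1]
gripper_width: 0.0066
grip_force: 124.6
```

```bash
python3 st.py
```

```text
T [0.459] 0.459
t 34.42 dir 153.78 toolyaw 156.02 r 0.1463 z 0.046 grip 0.0066
rxF,Ftan,Frad,Mz,Fz [ 1.542 10.541 -0.732 -1.083 -0.057] sd [0. 0. 0. 0. 0.]
```

Call:
carry_out([
  [-1,[0,-8,0],[0,0,0]],
  [-1,[0,-7,0],[0,0,0]],
  [-1,[0,0,0],[0,0,0]],
  [-1,[0,0,0],[0,0,0]],
])

```text
time_s: 34.75
eef_pos: [0.5038, 0.1075, 0.0467]
orientation: [[-0.917, 0.398, -0.0], [0.398, 0.917, 0.001], [0.0, 0.001, -1.0]]
ft_force: [0.2, -0.6, -1.9]
gripper_width: 0.0066
grip_force: 120.7
```

```bash
python3 st.py
```

```text
T [0.015] 0.015
t 34.75 dir 156.95 toolyaw 156.55 r 0.1454 z 0.0467 grip 0.0066
rxF,Ftan,Frad,Mz,Fz [ 0.065  0.448 -0.36  -0.05  -1.875] sd [0. 0. 0. 0. 0.]
```

Call:
carry_out([
  [-1,[15,0,0],[0,0,0]],
  [-1,[20,0,0],[0,0,0]],
  [-1,[25,0,0],[0,0,0]],
  [-1,[25,0,0],[0,0,0]],
  [-1,[15,0,0],[0,0,0]],
  [-1,[0,0,-28],[0,0,0]],
  [-1,[0,0,-28],[0,0,-0.09]],
  [-1,[0,0,0],[0,0,-0.094]],
  [-1,[0,0,0],[0,0,-0.094]],
  [-1,[0,0,0],[0,0,-0.094]],
  [-1,[0,0,0],[0,0,0]],
  [-1,[0,0,0],[0,0,0]],
])

```text
time_s: 35.75
eef_pos: [0.4125, 0.1473, 0.1027]
orientation: [[-0.999, 0.04, 0.0], [0.04, 0.999, 0.001], [-0.0, 0.001, -1.0]]
ft_force: [-0.1, -0.6, -1.5]
gripper_width: 0.007
grip_force: 120.7
```

```bash
python3 -c "
from station import state; import numpy as np; s=state(); p=s['eef_pos']; O=s['orientation']; print(p,O.round(4).tolist(),s['ft_force'],s['torque'])
d=np.array([.4834,-.2574,-.012])-p; print('tool shift mm',(O.T@d*1000).round(1),'yaw',np.degrees(np.arctan2(O[1,0],O[0,0])))"
```

```text
[0.41247862 0.14725982 0.10272988] [[-0.9992, 0.0397, 0.0003], [0.0397, 0.9992, 0.0007], [-0.0003, 0.0008, -1.0]] [-0.11813057 -0.60602739 -1.54636632] [-0.03216623 -0.00585072 -0.01259156]
tool shift mm [ -86.9 -401.6  114.5] yaw 177.72534370307957
```

Call:
carry_out([
  [-1,[-8,-36,0],[0,0,-0.005]],
  [-1,[-8,-36,0],[0,0,0]],
  [-1,[-8,-36,0],[0,0,0]],
  [-1,[-8,-36,0],[0,0,0]],
  [-1,[-8,-36,0],[0,0,0]],
  [-1,[-8,-36,0],[0,0,0]],
  [-1,[-8,-36,0],[0,0,0]],
  [-1,[-8,-36,0],[0,0,0]],
  [-1,[-8,-36,0],[0,0,0]],
  [-1,[-8,-36,0],[0,0,0]],
  [-1,[-7,-41,0],[0,0,0]],
  [-1,[0,0,0],[0,0,0]],
])

```text
time_s: 36.75
eef_pos: [0.4864, -0.2685, 0.1029]
orientation: [[-0.999, 0.046, 0.003], [0.046, 0.999, -0.009], [-0.004, -0.008, -1.0]]
ft_force: [-0.2, -1.2, -0.5]
gripper_width: 0.0067
grip_force: 120.7
```

Call:
carry_out([
  [-1,[0,0,25],[0,0,0]],
  [-1,[0,0,25],[0,0,0]],
  [-1,[0,0,20],[0,0,0]],
  [-1,[0,0,0],[0,0,0]],
  [-1,[0,0,0],[0,0,0]],
])

```text
time_s: 37.17
eef_pos: [0.4851, -0.2563, 0.0317]
orientation: [[-0.999, 0.034, -0.003], [0.034, 0.999, 0.001], [0.003, 0.001, -1.0]]
ft_force: [-0.6, 0.3, -1.4]
gripper_width: 0.0069
grip_force: 120.7
```

```bash
cat > go.py <<'E'
from station import state; import numpy as np; s=state(); p=s['eef_pos']; O=s['orientation']; print(p,s['ft_force'],s['torque'],s['gripper_width'],s['time_s'])
d=np.array([.4834,-.2574,-.012])-p; print('tool shift mm',(O.T@d*1000).round(1),'yaw',np.degrees(np.arctan2(O[1,0],O[0,0])))
E
python3 go.py
```

```text
[ 0.48511137 -0.25628327  0.03170085] [-0.63564308  0.31499238 -1.42038981] [-0.01551505 -0.01322086  0.00623439] 0.006902122850872208 37.1667
tool shift mm [ 1.6 -1.2 43.7] yaw 178.0499583272773
```

Call:
carry_out([
  [-1,[1,-1,18],[0,0,0]],
  [-1,[0,0,12],[0,0,0]],
  [-1,[0,0,6],[0,0,0]],
  [-1,[0,0,4],[0,0,0]],
  [-1,[0,0,3],[0,0,0]],
  [-1,[0,0,0],[0,0,0]],
  [-1,[0,0,0],[0,0,0]],
])

```text
time_s: 37.75
eef_pos: [0.4852, -0.2581, -0.01]
orientation: [[-0.999, 0.033, 0.001], [0.033, 0.999, -0.0], [-0.001, -0.0, -1.0]]
ft_force: [-0.5, 0.6, -1.4]
gripper_width: 0.007
grip_force: 120.7
```

```bash
python3 go.py
```

```text
[ 0.48523273 -0.25807781 -0.01002977] [-0.45220061  0.58779873 -1.39308949] [-0.00476781 -0.03373463 -0.03703963] 0.00695924446618923 37.75
tool shift mm [1.9 0.6 2. ] yaw 178.1180757595843
```

Call:
carry_out([
  [-1,[1.5,0.5,1],[0,0,0]],
  [-1,[0,0,1],[0,0,0]],
  [-1,[0,0,0],[0,0,0]],
  [-1,[0,0,0],[0,0,0]],
])

```text
time_s: 38.08
eef_pos: [0.4834, -0.2574, -0.0119]
orientation: [[-0.999, 0.033, 0.0], [0.033, 0.999, 0.0], [-0.0, 0.0, -1.0]]
ft_force: [-0.8, 1.5, 3.8]
gripper_width: 0.0063
grip_force: 121.5
```

```bash
python3 go.py
```

```text
[ 0.48342011 -0.25738727 -0.01189454] [-0.82857936  1.48890292  3.81477795] [ 0.22609668  0.26127971 -0.02303742] 0.00634628200182497 38.0833
tool shift mm [ 0.  -0.   0.1] yaw 178.11878519589578
```

Call:
carry_out([
  [-1,[0,0,1],[0,0,0]],
  [-1,[0,0,0],[0,0,0]],
  [-1,[0,0,0],[0,0,0]],
])

```text
time_s: 38.33
eef_pos: [0.4835, -0.2575, -0.012]
orientation: [[-0.999, 0.033, 0.0], [0.033, 0.999, -0.0], [-0.0, -0.0, -1.0]]
ft_force: [-1.8, 1.5, 12.7]
gripper_width: 0.0068
grip_force: 122.7
```

```bash
python3 go.py
```

```text
[ 0.4834563  -0.25745529 -0.01200152] [-1.80943523  1.50805983 12.65591975] [ 0.37072487  0.56075016 -0.00631292] 0.006762065085297219 38.3333
tool shift mm [ 0.1  0.1 -0. ] yaw 178.1079581455059
```

Seated in the V blocks at exactly the picked-up pose. Release by opening gradually, rise clear, then hand in.

Call:
carry_out([
  [-1,[0,0,-1],[0,0,0]],
  [-0.6,[0,0,0],[0,0,0]],
  [-0.3,[0,0,0],[0,0,0]],
  [0.1,[0,0,0],[0,0,0]],
  [0.1,[0,0,0],[0,0,0]],
  [0.1,[0,0,0],[0,0,0]],
  [0.1,[0,0,0],[0,0,0]],
], force=40)

```text
time_s: 38.92
eef_pos: [0.4834, -0.2575, -0.0126]
orientation: [[-0.999, 0.033, -0.0], [0.033, 0.999, 0.0], [0.0, 0.0, -1.0]]
ft_force: [-0.3, 0.6, 0.4]
gripper_width: 0.047
grip_force: 0.0
```

Call:
carry_out([
  [0.1,[0,0,-10],[0,0,0]],
  [0.1,[0,0,-20],[0,0,0]],
  [0.1,[0,0,-30],[0,0,0]],
  [0.1,[0,0,-35],[0,0,0]],
  [0.1,[0,0,-35],[0,0,0]],
  [0.1,[0,0,-35],[0,0,0]],
  [0.1,[0,0,0],[0,0,0]],
  [0.1,[0,0,0],[0,0,0]],
  [0.1,[0,0,0],[0,0,0]],
])

```text
time_s: 39.67
eef_pos: [0.4831, -0.2572, 0.1529]
orientation: [[-0.999, 0.033, 0.0], [0.033, 0.999, 0.0], [-0.0, 0.0, -1.0]]
ft_force: [0.4, -0.3, -0.5]
gripper_width: 0.0472
grip_force: 0.0
```

```bash
python3 go.py
```

```text
[ 0.48311174 -0.25718567  0.1528847 ] [ 0.39048678 -0.28913327 -0.51863553] [-0.03690478  0.00463957 -0.02244955] 0.04721695280776677 39.6667
tool shift mm [ -0.3  -0.2 164.9] yaw 178.12414071117485
```

```bash
python3 -c "
from station import bot; print(bot.job_done())"
```

```text
the job is handed in; nothing more can be done
None
```

The job is handed in: the collar now takes about 1.5 times its free-running torque (estimates 1.45 to 1.6), and the bar was set down at its pick-up pose in the grey rest after 39.7 s. All 200 camera calls were used before the end, so the final collar angle and the bar in its rest were judged from force and position readings, not seen.

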